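# Put the cordless test sets on charge

### The job

Put all the cordless test sets standing on the desk on charge. First throw the charging switch lever fully back to the off notch at the robot's end of its quadrant; then, with it off, hang every set by its bail handle on the charging rail, one to a hook, and slide the rate selector fully home to the far, full-rate end of its track. Last of all, throw the lever into the notch marked with the brass pointer and leave it there; do not knock the other things on the desk about.

Things in the scene. Friction and masses are not known exactly. Their poses are not given: they have to be found in the camera images.
- set1_grip (a point): Cordless line test set (one of four alike; three or four are present, None when absent), about 0.4 kg, standing on the desk. Black case 54 mm deep (x), 96 mm wide (y), 66 mm high, dial on its -x face, under a rigid steel bail handle. This point is the centre of the bail's crossbar, 120 mm above the set's underside; z up when it stands. Bail in the y-z plane: see set2_grip.
- set2_grip (a point): Same point of a second set. Bail of every set: 8 mm thick uprights at y = +-47 mm (86 mm clear between) and an 8 mm thick crossbar, so the window under the bar is 50 mm high (66 to 116 mm above the underside). Round the crossbar's middle is a black sleeve 16 mm (x) by 26 mm (y) by 16 mm high: grip it from above, fingers closing along x. A set may hang either way round.
- set3_grip (a point): Same point of a third set.
- set4_grip (a point): Same point of a fourth set.
- rail: Charging rail, fixed: grey box rail 40 mm deep, 520 mm long along its own y, 215 to 265 mm above the desk, on two posts at y = +-235 mm; origin on the desk under the middle of the rail. Its four hooks point along its own -x (towards the robot).
- hook1 (a point): Hook 1, -187.5 mm along the rail's y; axes as the rail's. This point is where the crossbar centre of a hung set rests, 236 mm above the desk. A hook is two parallel steel prongs, 7 mm thick, 28 mm to either side of the point in y, so the bare bar lies on both and the sleeve between them. Prong shape: see hook2.
- hook2 (a point): Hook 2, same point, at -62.5 mm. Prongs leave the rail's face 73 mm to the +x side of the point, level with it; bend 8 mm below and 2 mm to the -x side of it; then turn up to the tip 25 mm to the -x side, tip's top 13.5 mm above it. To hang: bring the bail's window over both tips from the -x side with the crossbar 18 to 42 mm above the point, then lower it into the bend.
- hook3 (a point): Hook 3, same point, at +62.5 mm.
- hook4 (a point): Hook 4, same point, at +187.5 mm.
- switchbox: Charging switch, fixed: grey box 140 mm (own x) by 90 mm (own y) by 50 mm high on the desk, left or right of the rail; origin at the centre of its underside. Its lever swings in the box's x-z plane beside a steel quadrant (on the -y side, 55 mm radius) with three cut notches.
- lever_pivot (a point): Axis of the lever (along the switch box's y), 58 mm above the box's origin.
- lever_grip (a point): Centre of the lever's black ball knob, 28 mm across, 100 mm from the pivot; below it a bare 9 mm rod. Take it from above with the fingers closing along the box's x, the swing direction, tips not more than 15 mm below its centre so that they clear the rod; gripped along y it works out of the fingers as it swings.
- lever (a joint): Switch lever, rad, 0 to 1.2. 0 (end stop): off notch, leaning 0.6 rad towards the box's -x, the robot's side. Upright at 0.6, then leans to +x. The charging notch, marked with a brass pointer, is at 0.8; an unmarked notch is at the far stop, 1.2. A sprung detent holds it near 0.8 (to 0.03) and draws it in from within about 0.09 rad; elsewhere it stays where left. Takes 1 to 2 N at the knob.
- ratebox: Rate selector, fixed: grey box 170 mm (own x) by 90 mm (own y) by 50 mm high on the desk on the other side of the rail; origin at the centre of its underside. A track runs along the middle of its top, 14 mm high and 40 mm wide, with brass bars beside it that grow wider towards the full-rate end (+x, away from the robot).
- rate_top (a point): Centre of the top of the selector's grip, a block 20 mm (box's x) by 28 mm (box's y), 40 mm high; its top is 104 mm above the desk. It slides along the box's x.
- rate (a joint): Travel of the rate selector in m, 0 (near end) to 0.100 (far end stop, full rate), growing towards the box's +x. Friction about 1.5 N; it stays where it is left.
- lampcap1: Bystander: ivory bakelite lamp cap, 32 mm across, 22 mm high, origin under its centre. Leave alone.
- lampcap2: Bystander: ivory bakelite lamp cap, 32 mm across, 22 mm high, origin under its centre. Leave alone.
- lampcap3: Bystander: ivory bakelite lamp cap, 32 mm across, 22 mm high, origin under its centre. Leave alone.
- fingerstop: Bystander: nickel-plated dial finger stop, bent strip 68 mm long, 16 mm high. Leave alone.
- spudger: Bystander: red fibre spudger, 132 mm long, 8 mm thick. Leave alone.
- relaycover: Bystander: round steel relay cover, 62 mm across, 62 mm high, origin under its centre. Leave alone.
- screwdriver: Bystander: screwdriver, 180 mm long. Leave alone.
- mug: Bystander: white mug, 76 mm across, 85 mm high. Leave alone.
Mind the look-alikes: they are no part of the job. Leave any orange look-alike of the part that bears set3_grip alone. What is shaped like the switchbox but purple is not meant.

How it is judged:
On the way, in this order (a step that is already met when the one before it is completed fails the run):
1. the lever is in the off notch before any set is hung or the rate is set (value of joint lever below 0.1 rad and value of joint rate below 0.09 m and height (world z) of each of set1_grip, set2_grip, set3_grip, set4_grip below 0.2 m), for 0.2 s.
2. with the lever still off, every set hangs on a hook and the rate selector is at its far end stop (value of joint lever below 0.1 rad and value of joint rate above 0.094 m and ((x of set1_grip in the frame of hook1 between -0.018 and 0.065 m and y of set1_grip in the frame of hook1 between -0.022 and 0.022 m and z of set1_grip in the frame of hook1 between -0.01 and 0.013 m) or (x of set1_grip in the frame of hook2 between -0.018 and 0.065 m and y of set1_grip in the frame of hook2 between -0.022 and 0.022 m and z of set1_grip in the frame of hook2 between -0.01 and 0.013 m) or (x of set1_grip in the frame of hook3 between -0.018 and 0.065 m and y of set1_grip in the frame of hook3 between -0.022 and 0.022 m and z of set1_grip in the frame of hook3 between -0.01 and 0.013 m) or (x of set1_grip in the frame of hook4 between -0.018 and 0.065 m and y of set1_grip in the frame of hook4 between -0.022 and 0.022 m and z of set1_grip in the frame of hook4 between -0.01 and 0.013 m)) and angle between each of set1_grip, set2_grip, set3_grip, set4_grip's own z axis and vertical below 0.25 rad and ((x of set2_grip in the frame of hook1 between -0.018 and 0.065 m and y of set2_grip in the frame of hook1 between -0.022 and 0.022 m and z of set2_grip in the frame of hook1 between -0.01 and 0.013 m) or (x of set2_grip in the frame of hook2 between -0.018 and 0.065 m and y of set2_grip in the frame of hook2 between -0.022 and 0.022 m and z of set2_grip in the frame of hook2 between -0.01 and 0.013 m) or (x of set2_grip in the frame of hook3 between -0.018 and 0.065 m and y of set2_grip in the frame of hook3 between -0.022 and 0.022 m and z of set2_grip in the frame of hook3 between -0.01 and 0.013 m) or (x of set2_grip in the frame of hook4 between -0.018 and 0.065 m and y of set2_grip in the frame of hook4 between -0.022 and 0.022 m and z of set2_grip in the frame of hook4 between -0.01 and 0.013 m)) and ((x of set3_grip in the frame of hook1 between -0.018 and 0.065 m and y of set3_grip in the frame of hook1 between -0.022 and 0.022 m and z of set3_grip in the frame of hook1 between -0.01 and 0.013 m) or (x of set3_grip in the frame of hook2 between -0.018 and 0.065 m and y of set3_grip in the frame of hook2 between -0.022 and 0.022 m and z of set3_grip in the frame of hook2 between -0.01 and 0.013 m) or (x of set3_grip in the frame of hook3 between -0.018 and 0.065 m and y of set3_grip in the frame of hook3 between -0.022 and 0.022 m and z of set3_grip in the frame of hook3 between -0.01 and 0.013 m) or (x of set3_grip in the frame of hook4 between -0.018 and 0.065 m and y of set3_grip in the frame of hook4 between -0.022 and 0.022 m and z of set3_grip in the frame of hook4 between -0.01 and 0.013 m)) and ((x of set4_grip in the frame of hook1 between -0.018 and 0.065 m and y of set4_grip in the frame of hook1 between -0.022 and 0.022 m and z of set4_grip in the frame of hook1 between -0.01 and 0.013 m) or (x of set4_grip in the frame of hook2 between -0.018 and 0.065 m and y of set4_grip in the frame of hook2 between -0.022 and 0.022 m and z of set4_grip in the frame of hook2 between -0.01 and 0.013 m) or (x of set4_grip in the frame of hook3 between -0.018 and 0.065 m and y of set4_grip in the frame of hook3 between -0.022 and 0.022 m and z of set4_grip in the frame of hook3 between -0.01 and 0.013 m) or (x of set4_grip in the frame of hook4 between -0.018 and 0.065 m and y of set4_grip in the frame of hook4 between -0.022 and 0.022 m and z of set4_grip in the frame of hook4 between -0.01 and 0.013 m))), for 0.2 s.
At the end, for the whole second after the job is handed in: Every set present hangs, let go, with its crossbar down on both prongs of a hook (within 22 mm of the hook's middle sideways, between tips and rail) and within 0.25 rad of upright; the rate selector is within 6 mm of its far end stop; the lever is within 0.1 rad of the marked notch (value of joint lever between 0.7 and 0.9 rad and value of joint rate above 0.094 m and ((x of set1_grip in the frame of hook1 between -0.018 and 0.065 m and y of set1_grip in the frame of hook1 between -0.022 and 0.022 m and z of set1_grip in the frame of hook1 between -0.01 and 0.013 m) or (x of set1_grip in the frame of hook2 between -0.018 and 0.065 m and y of set1_grip in the frame of hook2 between -0.022 and 0.022 m and z of set1_grip in the frame of hook2 between -0.01 and 0.013 m) or (x of set1_grip in the frame of hook3 between -0.018 and 0.065 m and y of set1_grip in the frame of hook3 between -0.022 and 0.022 m and z of set1_grip in the frame of hook3 between -0.01 and 0.013 m) or (x of set1_grip in the frame of hook4 between -0.018 and 0.065 m and y of set1_grip in the frame of hook4 between -0.022 and 0.022 m and z of set1_grip in the frame of hook4 between -0.01 and 0.013 m)) and angle between each of set1_grip, set2_grip, set3_grip, set4_grip's own z axis and vertical below 0.25 rad and ((x of set2_grip in the frame of hook1 between -0.018 and 0.065 m and y of set2_grip in the frame of hook1 between -0.022 and 0.022 m and z of set2_grip in the frame of hook1 between -0.01 and 0.013 m) or (x of set2_grip in the frame of hook2 between -0.018 and 0.065 m and y of set2_grip in the frame of hook2 between -0.022 and 0.022 m and z of set2_grip in the frame of hook2 between -0.01 and 0.013 m) or (x of set2_grip in the frame of hook3 between -0.018 and 0.065 m and y of set2_grip in the frame of hook3 between -0.022 and 0.022 m and z of set2_grip in the frame of hook3 between -0.01 and 0.013 m) or (x of set2_grip in the frame of hook4 between -0.018 and 0.065 m and y of set2_grip in the frame of hook4 between -0.022 and 0.022 m and z of set2_grip in the frame of hook4 between -0.01 and 0.013 m)) and ((x of set3_grip in the frame of hook1 between -0.018 and 0.065 m and y of set3_grip in the frame of hook1 between -0.022 and 0.022 m and z of set3_grip in the frame of hook1 between -0.01 and 0.013 m) or (x of set3_grip in the frame of hook2 between -0.018 and 0.065 m and y of set3_grip in the frame of hook2 between -0.022 and 0.022 m and z of set3_grip in the frame of hook2 between -0.01 and 0.013 m) or (x of set3_grip in the frame of hook3 between -0.018 and 0.065 m and y of set3_grip in the frame of hook3 between -0.022 and 0.022 m and z of set3_grip in the frame of hook3 between -0.01 and 0.013 m) or (x of set3_grip in the frame of hook4 between -0.018 and 0.065 m and y of set3_grip in the frame of hook4 between -0.022 and 0.022 m and z of set3_grip in the frame of hook4 between -0.01 and 0.013 m)) and ((x of set4_grip in the frame of hook1 between -0.018 and 0.065 m and y of set4_grip in the frame of hook1 between -0.022 and 0.022 m and z of set4_grip in the frame of hook1 between -0.01 and 0.013 m) or (x of set4_grip in the frame of hook2 between -0.018 and 0.065 m and y of set4_grip in the frame of hook2 between -0.022 and 0.022 m and z of set4_grip in the frame of hook2 between -0.01 and 0.013 m) or (x of set4_grip in the frame of hook3 between -0.018 and 0.065 m and y of set4_grip in the frame of hook3 between -0.022 and 0.022 m and z of set4_grip in the frame of hook3 between -0.01 and 0.013 m) or (x of set4_grip in the frame of hook4 between -0.018 and 0.065 m and y of set4_grip in the frame of hook4 between -0.022 and 0.022 m and z of set4_grip in the frame of hook4 between -0.01 and 0.013 m))); the robot touches nothing.
It fails at once if a bystander is knocked more than 6 cm from its place (distance of any of lampcap1, lampcap2, lampcap3, fingerstop, spudger, relaycover, screwdriver, mug from where it was at the start of the episode above 0.06 m).
Of set1, set2, set3, set4 only 3 to 4 are there at a start; the rules pass over those that are not, and their reading is None.
At some moment in a run one of set1, set2, set3, set4 may be knocked a few centimetres aside while the robot is not near it.
It also fails if it takes over 208 s, if anything falls off the work surface, if the arm or the gripper's body presses on something with over 40 N, if the wrist force passes 120 N, or if a joint passes its speed limit or range.

### The arm

A 7-joint arm with a two-finger parallel gripper is mounted at the origin on the work surface. World frame = base frame: x ahead of the robot, y to its left, z up, the work surface at z = 0. Lengths are in m, angles in rad, forces in N, time in s.
With the tool pointing down it reaches from about 0.35 to 0.9 m from the base axis. Payload 8.1 kg.
Tool frame: the origin (TCP) lies on the centre line of the jaws, within the pads' length; the fingertips stand 11 mm ahead of it and the grasp point (between the pads) lies 8 mm behind it (arm.nose_length is the distance from the TCP to the fingertips, in m); z points along the fingers, y is the line along which they close (so a half turn about z gives the same grasp; the last joint's range is limited). The gripper opens to 92 mm and grips with 3 to 60 N. Pads are 19 mm wide; open, the fingers measure 130 mm over their backs; the gripper's body (75 mm by 190 mm) begins 47 mm behind the grasp point.
Start: joints at [1.09, 0.434, 0.025, 1.573, -0.012, 1.134, -0.075], TCP at [0.231, -0.581, 0.206] pointing down, gripper open.
Joint ranges: [-2.62, 2.62], [-0.44, 2.09], [-1.27, 1.32], [0.08, 2.57], [-1.32, 4.46], [0.12, 2], [-2.74, 2.74]. Speed limits (rad/s): [2.22, 2.22, 3.01, 3.01, 3.14, 3.14, 3.14].

### API

Orientations are given as a rotation vector (axis times angle).
In Python, from cell import arm gives the robot as it stands.
- The arm moves only by the tool jog_arm, never from a script. Its argument "moves" is a list of rows, each a list of 4 numbers: the shift along the tool's x, y, z in m, then the turn about the tool's z in rad. In form: [[tx, ty, tz, spin], ...]. A call has 1 to 20 rows; each row is the pose to reach, as a shift and turn from the pose commanded when the call began, along the tool's axes at that moment; what a row does not reach only later rows make up. A row lasts 1/8 s, in which the tool goes at most 62.5 mm and 10.7 degrees, less where a joint would pass 70% of its speed; a pose out of reach is approached as far as the arm can. A call with a gripper value outside its range is refused whole. "hand" is the finger opening in m, from 0 to 0.0918, set as the call begins (left out, the last holds). The fingers move at their own pace and stop on an object; "newtons" is the grip in N (left out, the last holds). Time passes only in rows, so rows that repeat a pose let the fingers close. It gives the time, the measured TCP pose, the force, the opening and the grip force at its end, in the units of the state.
- arm.observe(): the state, without advancing time (a new reading comes with each control period).
- arm.get_image(name): name is "side" or "top" or "wrist"; returns a dict with "color" (384x512x3 uint8, red, green, blue), "z_map" (384x512 float32, m along the optical axis (not along the pixel's ray), 0 where there is no reading), "fx", "fy", "cx", "cy" (pixels), "rvec" (rotation vector, rad) and "tvec" (3), from world to camera coordinates, as OpenCV has them. Camera axes: x right, y down, z forward; pixel columns grow to the right and rows downward; lengths in m; the calibration is good to about 2 mm. The wrist camera is an equidistant fisheye: a pixel r from the principal point sees the ray r / f radians off the axis. A picture is of the moment at which its call begins.
- arm.sign_off(): hands the job in; it is judged then, once.
The state is a dict: "clock": time; "joints": joint angles; "dq": joint speeds; "joint_efforts": joint torques, N m; "position": TCP position; "ee_rot": TCP orientation; "force": force on the tool from outside, world axes, zero at the start; "ft_torque": the same for the moment, N m; "width": opening from 0.0 (shut) to 1.0 (fully open); "gripper_force": force on a finger pad.
Only numpy, scipy, OpenCV 4.12 (cv2) and the standard library are available. Lean on these libraries where they do the work, as an engineer would, in place of code of your own. Each camera call takes 0.05 s, during which the arm holds its last target. There are 200 camera calls.

## Working session

There is one attempt and no reset: what is moved stays moved. The work goes in short steps, Python scripts to look and compute and a tool call to move; the robot and the scene stay as the last step left them, time stands still between calls to the robot, and variables do not carry over. Pictures are saved under pics/ and viewed, at most 14 in all, crops included, and the job is handed in when it is done.

Besides the shell and the picture viewer there is one more tool, called after ">>>" by a JSON object that holds its "method" and its "body". jog_arm: Moves the arm, as the interface text tells. Its arguments: {"type":"object","properties":{"moves":{"type":"array"},"hand":{"type":"number"},"newtons":{"type":"number"}},"required":["moves"]}

```bash
mkdir -p pics
cat > h.py <<'E'
import numpy as np, cv2
from cell import arm
from scipy.spatial.transform import Rotation as R
def grab(n):
    im=arm.get_image(n); np.save if 0 else None
    return im
def cloud(im):
    z=im["z_map"]; h,w=z.shape; u,v=np.meshgrid(np.arange(w),np.arange(h))
    P=np.stack([(u-im["cx"])/im["fx"]*z,(v-im["cy"])/im["fy"]*z,z],-1)
    Rm=R.from_rotvec(np.ravel(im["rvec"])).as_matrix()
    W=(P-np.ravel(im["tvec"]))@Rm
    W[z==0]=np.nan
    return W
E
python3 - <<'E'
from h import *
s=arm.observe(); print(s)
for n in("top","side"):
    im=grab(n); np.savez(f"{n}0.npz",**im)
    cv2.imwrite(f"pics/{n}0.png",cv2.resize(im["color"][...,::-1],(768,576),interpolation=cv2.INTER_CUBIC))
    Rm=R.from_rotvec(np.ravel(im["rvec"])).as_matrix()
    print(n,im["fx"],im["cx"],im["cy"],-Rm.T@np.ravel(im["tvec"]),Rm.round(2).tolist())
E
```

```text
{'clock': 0.0, 'joints': array([ 1.09042051,  0.43523485,  0.02495865,  1.57406571, -0.01160437,
        1.13400917, -0.07510982]), 'dq': array([ 1.99541463e-03,  1.78268653e-05,  6.72373687e-04, -1.76720672e-03,
        1.78809994e-03, -1.66259096e-03,  8.82245758e-04]), 'joint_efforts': array([-4.56086937e-04, -6.67852306e+01,  9.85517576e-01, -3.14450240e+01,
       -6.02394319e-02,  4.28712065e-02,  1.21629478e-04]), 'position': array([ 0.23029108, -0.58045179,  0.2050496 ]), 'ee_rot': array([-3.08424849e+00, -5.89497164e-01,  6.66895086e-04]), 'force': array([-0.20936231, -0.11791723,  0.80865681]), 'ft_torque': array([-0.05433452, -0.0006914 ,  0.06783044]), 'gripper_force': 0.0, 'width': 1.0032955381609514}
top 445.0790724117556 257.3514611330929 201.48091280607895 [0.29270237 0.03573479 1.41093137] [[0.01, -1.0, -0.0], [-0.99, -0.01, -0.13], [0.13, 0.0, -0.99]]
side 473.6241019060084 262.5287269463048 192.10992885838363 [0.31826833 1.03852932 1.04214474] [[-0.99, -0.15, 0.02], [-0.11, 0.63, -0.77], [0.1, -0.76, -0.64]]
```

View pics/top0.png

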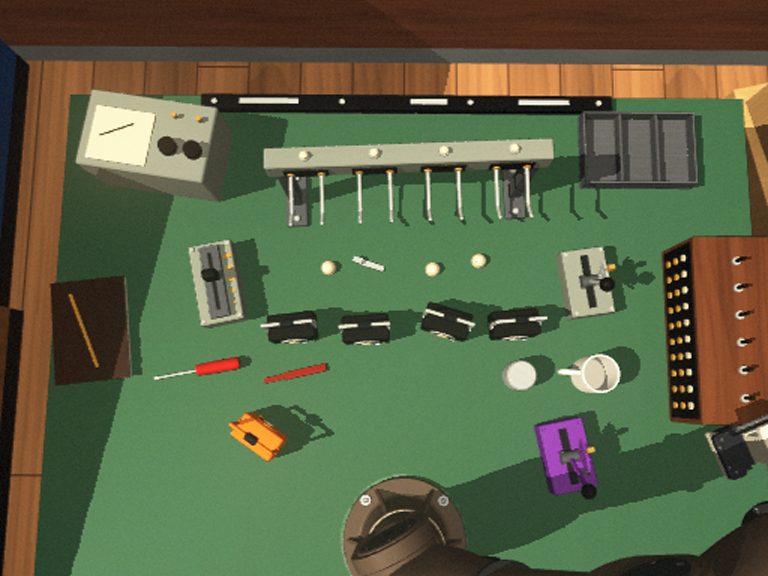

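View pics/side0.png

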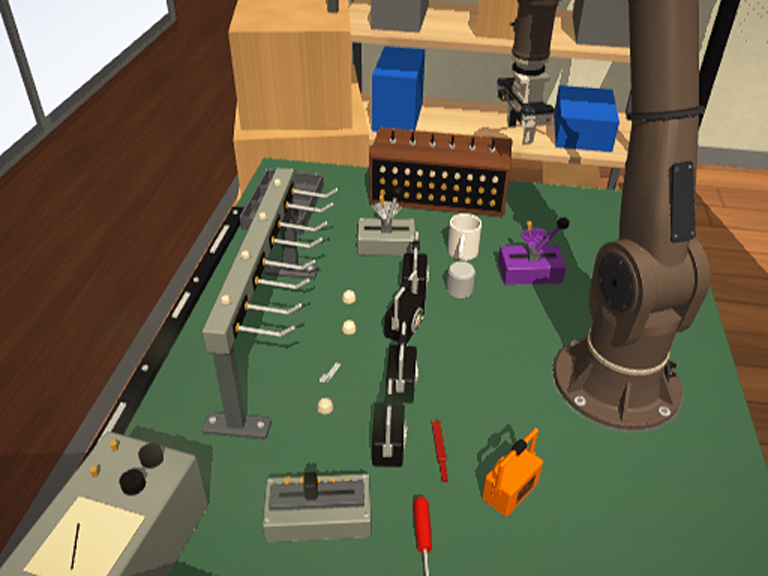

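The top view shows four black sets at about (292,327), (365,328), (447,321) and (515,324). The orange look-alike is at (258,436). The grey switch box is at (588,282) with its knob at (606,284), and its purple look-alike is at (568,455). The rate box is at (216,282) with its grip at (210,275), and the rail runs y≈155. The side view shows the same layout.

```bash
cat > meas.py <<'E'
from h import *
import sys
def comps(mask,W,mn=6):
    n,l=cv2.connectedComponents(mask.astype(np.uint8),connectivity=8)
    out=[]
    for i in range(1,n):
        p=W[l==i]
        if len(p)>=mn:
            m=np.median(p,0); 
            r=cv2.minAreaRect((p[:,:2]*1000).astype(np.float32))
            vv,uu=np.where(l==i)
            out.append((m.round(4),len(p),np.round(r[0],1),np.round(r[1],1),round(r[2],1),p[:,2].min().round(3),p[:,2].max().round(3),(int(uu.mean()*1.5),int(vv.mean()*1.5))))
    return out
if __name__=="__main__":
  for n in("top","side"):
    im=dict(np.load(f"{n}0.npz")); W=cloud(im); C=im["color"].astype(int)
    x,y,z=W[...,0],W[...,1],W[...,2]
    dark=(C.max(-1)<60); hsv=cv2.cvtColor(im["color"],cv2.COLOR_RGB2HSV)
    work=(x>.2)&(x<.75)&(y>-.45)&(y<.5)
    print(n,"desk",np.nanmedian(z[(hsv[...,0]>50)&(hsv[...,0]<85)&work]))
    for name,m in (("case tops",(z>.058)&(z<.075)&work&(x<.6)),("bars",(z>.109)&(z<.14)&work&(x<.56)),("railtop",(z>.258)&(z<.275)&(x>.6)),("hooks",(z>.222)&(z<.256)&(x>.5)&(x<.8)&(abs(y)<.4)),
       ("box tops",(z>.042)&(z<.057)&work),("high",(z>.085)&(z<.2)&work)):
        print(name)
        for c in comps(m,W,8): print("  ",*c)
E
python3 meas.py
```

```text
top desk 0.0007529545722870766
case tops
   [0.5082 0.3902 0.0646] 560 [517.9 392.7] [149.9  41.4] 12.3 0.058 0.075 (214, 281)
   [ 0.5263 -0.3707  0.0674] 78 [ 525.7 -376.2] [26.4 35.9] 8.8 0.058 0.075 (588, 279)
   [ 0.4597 -0.0892  0.0664] 136 [459.7 -90. ] [95.1 16.1] 74.6 0.059 0.073 (449, 310)
   [ 0.4549 -0.2153  0.067 ] 161 [ 454.9 -219.7] [20.  96.2] 7.8 0.059 0.073 (513, 313)
   [0.4205 0.229  0.066 ] 449 [425.1 231.4] [57. 99.] 6.8 0.058 0.074 (291, 326)
   [0.4431 0.0828 0.0663] 158 [443.2  83.1] [16.8 92.4] 4.0 0.06 0.072 (364, 317)
   [ 0.4288 -0.0809  0.066 ] 311 [428.2 -79.9] [99.2 33.2] 73.2 0.058 0.074 (445, 325)
   [ 0.4236 -0.2234  0.0661] 287 [ 422.3 -223.5] [ 30.6 100.3] 4.2 0.058 0.074 (516, 329)
   [0.4122 0.0795 0.0662] 299 [410.6  80.5] [ 31.6 101. ] 4.2 0.059 0.073 (365, 333)
   [ 0.3375 -0.3428  0.0689] 70 [ 333.9 -340.5] [66.  53.3] 2.3 0.058 0.075 (575, 372)
   [ 0.3396 -0.4138  0.0656] 46 [ 337.1 -408.4] [63.2 22. ] 2.0 0.058 0.075 (610, 371)
   [ 0.331  -0.234   0.0626] 284 [ 332.4 -233.6] [57.3 57. ] 87.5 0.058 0.07 (521, 374)
   [0.2229 0.2945 0.0661
[... 7742 characters left out ...]
087 0.136 (287, 234)
   [ 0.4366 -0.1221  0.1224] 202 [ 435.9 -149.7] [242.2  28.1] 86.7 0.085 0.132 (409, 272)
   [ 0.3281 -0.3453  0.0863] 8 [ 331.6 -346.5] [17.7  6.8] 3.4 0.085 0.088 (466, 231)
   [0.4229 0.0949 0.1232] 123 [425.   85.9] [ 14.2 100.5] 7.1 0.087 0.132 (401, 346)
   [0.7024 0.2482 0.1456] 445 [702.6 244.7] [36.3 20.8] 36.7 0.085 0.2 (227, 377)
   [0.424  0.2452 0.1236] 165 [426.  236.5] [ 15.4 102.6] 9.0 0.086 0.131 (388, 407)
   [0.217  0.3149 0.1242] 137 [215.9 313.4] [62.9 15. ] 59.2 0.087 0.133 (509, 457)
   [0.717  0.4515 0.1382] 1128 [725.3 450.1] [99.6 49.6] 89.8 0.085 0.16 (172, 481)
   [0.5248 0.4041 0.1028] 117 [525.5 397.9] [19.2 29.7] 7.0 0.086 0.108 (309, 482)
```

```bash
cat >> h.py <<'E'
def plan(tx,ty,tz,yaw):
    """rows data: delta in tool axes to TCP target; yaw = world direction (rad) of closing line (tool y)"""
    s=arm.observe(); Rm=R.from_rotvec(s["ee_rot"]).as_matrix()
    d=Rm.T@(np.array([tx,ty,tz])-s["position"])
    y=Rm[:,1]; cur=np.arctan2(y[1],y[0]); 
    dw=(yaw-cur+np.pi/2)%np.pi-np.pi/2   # world turn
    print("delta",d.round(4),"spin",round(-dw,3),"toolx",Rm[:,0].round(3),"tooly",y.round(3),"toolz",Rm[:,2].round(3))
    print("j7",s["joints"][6].round(3),"pos",s["position"].round(4),"F",s["force"].round(2),"w",round(s["width"],3),"gf",s["gripper_force"],"t",round(s["clock"],2))
E
python3 - <<'E'
from h import *
for n in("top","side"):
    im=dict(np.load(f"{n}0.npz")); W=cloud(im); C=im["color"].astype(int)
    x,y,z=W[...,0],W[...,1],W[...,2]; dark=C.max(-1)<70
    print(n)
    for cx,cy in((.426,.234),(.424,.083),(.4405,-.082),(.437,-.221)):
        m=(z>.112)&(z<.14)&(np.hypot(x-cx,y-cy)<.062); p=W[m][:,:2]; q=p[:, :]
        v,V=np.linalg.eigh(np.cov(p.T)); d=V[:,1]*np.sign(V[1,1]); t=(p-p.mean(0))@d
        mid=p.mean(0)+d*(t.max()+t.min())/2
        ms=m&dark; 
        print(" set mid",mid.round(4),"yaw",np.degrees(np.arctan2(-d[0],d[1])).round(1),"len",np.ptp(t).round(3),"zmax",np.nanpercentile(z[m],95).round(3),"sleeve",W[ms].mean(0).round(4),ms.sum())
    m=dark&(z>.125)&(z<.185)&(np.hypot(x-.52,y+.39)<.12); p=W[m]
    if m.sum()>5:
        A=np.c_[2*p,np.ones(len(p))]; s=np.linalg.lstsq(A,(p**2).sum(1),rcond=None)[0]
        print(" knob n",m.sum(),"med",np.median(p,0).round(4),"min",p.min(0).round(4),"max",p.max(0).round(4),"sphere",s[:3].round(4),np.sqrt(s[3]+(s[:3]**2).sum()).round(4))
    m=(z>.262)&(z<.27)&(x>.6)&(x<.8)&(abs(y)<.4); r=cv2.minAreaRect((W[m][:,:2]*1000).astype(np.float32)); print(" rail",r)
    # prongs in rail frame
    a=np.radians(2.5); c=np.array(r[0])/1000; Q=(W[...,:2]-c)@np.array([[np.cos(a),-np.sin(a)],[np.sin(a),np.cos(a)]])
    m=(z>.215)&(z<.262)&(Q[...,0]<-.025)&(Q[...,0]>-.15)&(abs(Q[...,1])<.27)
    k,l=cv2.connectedComponents(m.astype(np.uint8))
    for i in range(1,k):
        q=Q[l==i]; 
        if len(q)>8: t=q[:,0]<np.min(q[:,0])+.01; print("  prong y",np.median(q[:,1]).round(4),"tip x",q[:,0].min().round(4),"tip z",z[l==i][t].max().round(4),"zmin",z[l==i].min().round(3))
plan(.51,-.39,.30,np.radians(8))
im=dict(np.load("top0.npz"));t=im["color"][150:225,350:430];im=dict(np.load("side0.npz"));u=im["color"][110:185,220:300]
cv2.imwrite("pics/c1.png",cv2.resize(np.hstack([t,u])[...,::-1],(800,375),interpolation=cv2.INTER_CUBIC))
E
```

```text
top
 set mid [0.4264 0.232 ] yaw 6.8 len 0.099 zmax 0.132 sleeve [0.4261 0.2323 0.1276] 49
 set mid [0.4243 0.0808] yaw 4.5 len 0.099 zmax 0.13 sleeve [0.4238 0.082  0.1276] 44
 set mid [ 0.4404 -0.0839] yaw -16.5 len 0.099 zmax 0.131 sleeve [ 0.4402 -0.0839  0.1277] 47
 set mid [ 0.4367 -0.222 ] yaw 5.1 len 0.099 zmax 0.131 sleeve [ 0.4369 -0.2228  0.1276] 49
 knob n 77 med [ 0.5006 -0.3769  0.1652] min [ 0.4892 -0.3926  0.1547] max [ 0.5136 -0.366   0.1743] sphere [ 0.5014 -0.379   0.1599] 0.0119
 rail ((717.8648071289062, 0.566925048828125), (41.275508880615234, 517.8616943359375), 2.3718361854553223)
  prong y -0.2144 tip x -0.1187 tip z 0.2512 zmin 0.227
  prong y -0.0337 tip x -0.1211 tip z 0.2509 zmin 0.227
  prong y -0.0896 tip x -0.1196 tip z 0.2504 zmin 0.229
  prong y -0.1583 tip x -0.1204 tip z 0.2533 zmin 0.229
  prong y 0.0911 tip x -0.1192 tip z 0.2514 zmin 0.228
  prong y 0.0349 tip x -0.1191 tip z 0.2522 zmin 0.23
  prong y 0.2157 tip x -0.1199 tip z 0.2512 zmin 0.226
  prong y 0.1594 tip x -0.1195 tip z 0.2504 zmin 0.228
side
 set mid [0.426 0.236] yaw 6.6 len 0.102
[... 514 characters left out ...]
21875, 521.810791015625), 2.5555927753448486)
  prong y -0.2146 tip x -0.1172 tip z 0.2497 zmin 0.226
  prong y -0.1593 tip x -0.1175 tip z 0.2477 zmin 0.225
  prong y -0.0904 tip x -0.1202 tip z 0.2495 zmin 0.226
  prong y -0.0345 tip x -0.1199 tip z 0.2519 zmin 0.225
  prong y 0.0346 tip x -0.1201 tip z 0.2501 zmin 0.224
  prong y 0.0905 tip x -0.1198 tip z 0.2509 zmin 0.225
  prong y 0.1604 tip x -0.119 tip z 0.2496 zmin 0.226
  prong y 0.2154 tip x -0.12 tip z 0.2517 zmin 0.227
delta [ 0.3302 -0.074  -0.0948] spin -1.333 toolx [ 0.93   0.369 -0.   ] tooly [ 0.369 -0.93  -0.001] toolz [-0.001  0.001 -1.   ]
j7 -0.075 pos [ 0.2303 -0.5805  0.2051] F [ 0.23  0.06 -0.44] w 0.999 gf 0.0 t 0.1
```

View pics/c1.png

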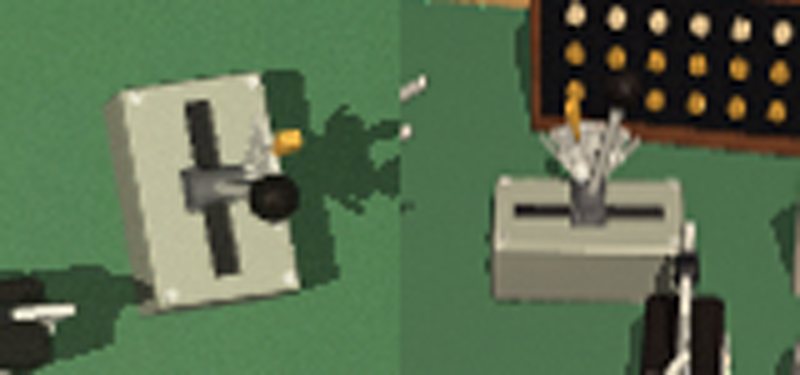

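The crop confirms the grey box at the right of the rail, with its black knob and brass pointer, is the one meant. The purple box is not. The knob is at about (0.5015, -0.3775, 0.156), which puts the lever at ≈0.36 rad.

>>> {"method": "jog_arm", "body": {"moves": [[0,0,-0.045,-0.18],[0.05,-0.015,-0.045,-0.36],[0.1,-0.03,-0.045,-0.54],[0.15,-0.04,-0.045,-0.72],[0.2,-0.055,-0.045,-0.9],[0.25,-0.07,-0.045,-1.08],[0.3,-0.08,-0.045,-1.25],[0.327,-0.089,-0.045,-1.333],[0.327,-0.089,-0.045,-1.333],[0.327,-0.089,-0.045,-1.333],[0.327,-0.089,-0.045,-1.333]], "hand": 0.07, "newtons": 10}}

```text
clock: 1.48
position: [0.5002, -0.3792, 0.2508]
ee_rot: [-2.065, -2.368, 0.002]
force: [0.1, -0.4, 0.5]
width: 0.765
gripper_force: 0.0
```

Run:
```python
from h import *
plan(.5015,-.3775,.157,np.radians(8))
im=grab("wrist"); cv2.imwrite("pics/w1.png",im["color"][...,::-1])
```

```text
delta [0.0016 0.0016 0.0938] spin -0.003 toolx [-0.136  0.991 -0.001] tooly [ 0.991  0.136 -0.001] toolz [-0.001 -0.001 -1.   ]
j7 0.57 pos [ 0.5002 -0.3792  0.2508] F [ 0.13 -0.38  0.49] w 0.765 gf 0.0 t 1.48
```

View pics/w1.png

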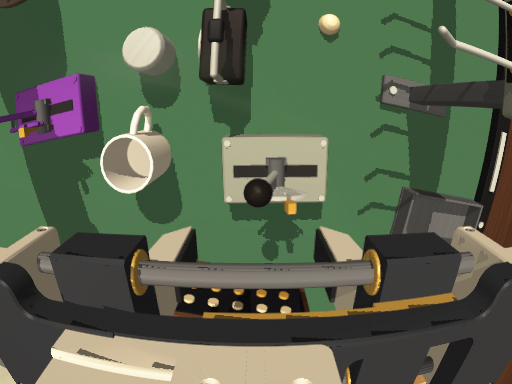

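The knob is at (258,192), centred between the jaws along the closing line. I'll descend and grip it.

>>> {"method": "jog_arm", "body": {"moves": [[0.002,0.002,0.04,0],[0.002,0.002,0.075,0],[0.002,0.002,0.094,0],[0.002,0.002,0.094,0],[0.002,0.002,0.094,0]]}}

```text
clock: 2.15
position: [0.5036, -0.3761, 0.1579]
ee_rot: [2.061, 2.369, 0.0]
force: [-0.6, -0.9, 0.8]
width: 0.767
gripper_force: 0.0
```

>>> {"method": "jog_arm", "body": {"moves": [[0,0,0,0],[0,0,0,0],[0,0,0,0],[0,0,0,0],[0,0,0,0],[0,0,0,0]], "hand": 0.0, "newtons": 10}}

```text
clock: 2.9
position: [0.5034, -0.3754, 0.1568]
ee_rot: [-2.061, -2.371, 0.0]
force: [0.3, 0.1, 0.2]
width: 0.159
gripper_force: 0.0
```

Run:
```python
from h import *
plan(.5015,-.3775,.157,np.radians(8))
a=grab("top");t=a["color"][140:240,340:440]
b=grab("side");u=b["color"][90:190,210:310]
cv2.imwrite("pics/c2.png",cv2.resize(np.hstack([t,u])[...,::-1],(800,400),interpolation=cv2.INTER_CUBIC))
for im in(a,b):
    W=cloud(im);z=W[...,2];d=im["color"].max(-1)<70
```

```text
delta [-0.0019 -0.0022 -0.0002] spin 0.0 toolx [-0.139  0.99   0.   ] tooly [ 0.99   0.139 -0.   ] toolz [-0.  0. -1.]
j7 0.535 pos [ 0.5034 -0.3754  0.1568] F [0.35 0.09 0.18] w 0.159 gf 0.0 t 2.9
```

View pics/c2.png

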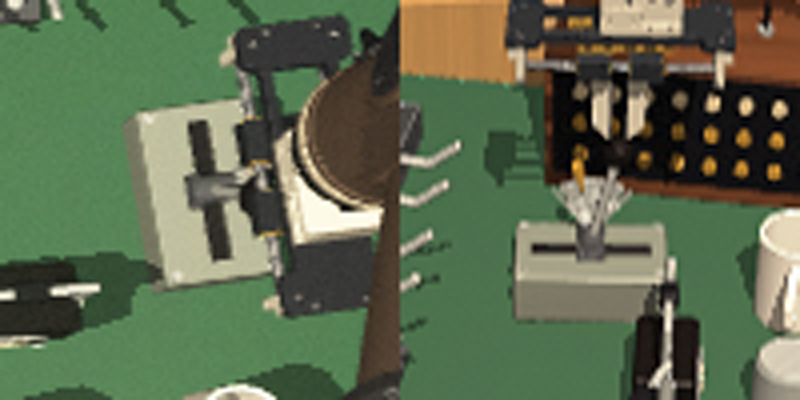

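The side crop shows the closed fingertips at about (615,130), which is above or behind the knob at (617,150). I'll measure both.

Run:
```python
from h import *
b=grab("side"); W=cloud(b); C=b["color"]
for v in range(108,136,2):
    print(v,[ (u,tuple((W[v,u]*1000).round().astype(int)) if np.isfinite(W[v,u,0]) else None,int(C[v,u].max())) for u in (259,262,264,266,269)])
```

```text
108 [(259, (np.int64(517), np.int64(-338), np.int64(256)), 42), (262, (np.int64(506), np.int64(-334), np.int64(259)), 39), (264, (np.int64(527), np.int64(-545), np.int64(140)), 2), (266, (np.int64(493), np.int64(-338), np.int64(258)), 32), (269, (np.int64(484), np.int64(-342), np.int64(257)), 38)]
110 [(259, (np.int64(517), np.int64(-340), np.int64(247)), 83), (262, (np.int64(507), np.int64(-341), np.int64(248)), 75), (264, (np.int64(528), np.int64(-548), np.int64(130)), 8), (266, (np.int64(497), np.int64(-370), np.int64(232)), 48), (269, (np.int64(484), np.int64(-342), np.int64(250)), 76)]
112 [(259, (np.int64(519), np.int64(-357), np.int64(230)), 106), (262, (np.int64(510), np.int64(-363), np.int64(227)), 221), (264, (np.int64(527), np.int64(-545), np.int64(123)), 103), (266, (np.int64(496), np.int64(-362), np.int64(230)), 67), (269, (np.int64(485), np.int64(-358), np.int64(233)), 106)]
114 [(259, (np.int64(520), np.int64(-361), np.int64(220)), 216), (262, (np.int64(510), np.int64(-364), np.int64(219)), 215), (264, (np.int64(526), np.int64(-541), np.int64(116)), 100), (266, (np.int
[... 2401 characters left out ...]
int64(495), np.int64(-366), np.int64(156)), 17), (269, (np.int64(504), np.int64(-534), np.int64(51)), 68)]
132 [(259, (np.int64(545), np.int64(-548), np.int64(28)), 4), (262, (np.int64(510), np.int64(-374), np.int64(141)), 121), (264, (np.int64(502), np.int64(-373), np.int64(142)), 69), (266, (np.int64(516), np.int64(-540), np.int64(37)), 13), (269, (np.int64(505), np.int64(-544), np.int64(35)), 6)]
134 [(259, (np.int64(545), np.int64(-549), np.int64(18)), 118), (262, (np.int64(509), np.int64(-372), np.int64(134)), 169), (264, (np.int64(525), np.int64(-548), np.int64(21)), 64), (266, (np.int64(517), np.int64(-546), np.int64(23)), 51), (269, (np.int64(505), np.int64(-547), np.int64(24)), 30)]
```

Run:
```python
from h import *
print(arm.nose_length,[a for a in dir(arm) if a[0]!='_'])
s=arm.observe();print(s["position"],s["force"],s["width"])
b=grab("side"); W=cloud(b); C=b["color"]
m=(abs(W[...,0]-.503)<.06)&(abs(W[...,1]+.372)<.03)&(W[...,2]>.12)&(W[...,2]<.25)
light=m&(C.min(-1)>90); p=W[light]; print(len(p),p.min(0),p.max(0))
w=grab("wrist"); cv2.imwrite("pics/w2.png",w["color"][...,::-1])
```

```text
0.011 ['PlanningError', 'get_image', 'nose_length', 'observe', 'sign_off']
[ 0.50337145 -0.37534755  0.15684194] [-0.44957934  0.25510862  0.11443107] 0.03354845203317585
107 [ 0.48212314 -0.37691987  0.12368063] [ 0.52033352 -0.3547765   0.23116671]
```

View pics/w2.png

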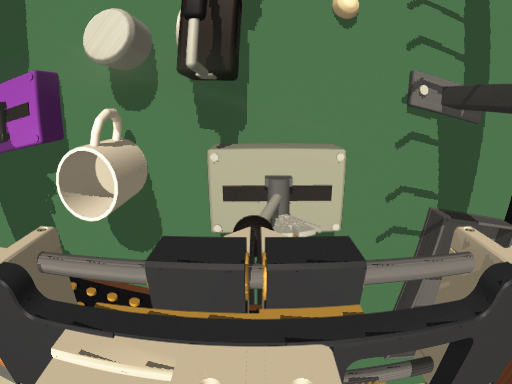

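The fingers closed fully with nothing between them: the pale tips sit above the knob at (250,225). By the camera the tips are about 28 mm higher than the reported TCP implies. I'll lift, open and check that offset in free air.

>>> {"method": "jog_arm", "body": {"moves": [[0,0,-0.03,0],[0,0,-0.06,0],[0,0,-0.06,0],[0,0,-0.06,0],[0,0,-0.06,0],[0,0,-0.06,0]], "hand": 0.06}}

```text
clock: 3.9
position: [0.503, -0.3752, 0.216]
ee_rot: [-2.06, -2.37, 0.0]
force: [0.1, -0.4, 0.0]
width: 0.61
gripper_force: 0.0
```

```bash
cat >> h.py <<'E'
def tips():
    s=arm.observe(); q=s["position"]; b=grab("side"); W=cloud(b); C=b["color"].astype(int)
    D=W-q; m=(abs(D[...,0])<.07)&(abs(D[...,1])<.03)&(D[...,2]>-.03)&(D[...,2]<.08)
    print("TCP",q.round(4),"w",s["width"])
    n,l=cv2.connectedComponents(m.astype(np.uint8))
    for i in range(1,n):
        p=D[l==i]
        if len(p)>10: print(" comp",len(p),"rel min",p.min(0).round(3),"max",p.max(0).round(3),"z low10",np.percentile(p[:,2],10).round(3))
    return b
E
python3 - <<'E'
from h import *
b=tips()
cv2.imwrite("pics/c3.png",cv2.resize(b["color"][70:170,200:325][...,::-1],(750,600),interpolation=cv2.INTER_CUBIC))
plan(.5015,-.3775,.157,np.radians(8))
E
```

```text
TCP [ 0.503  -0.3752  0.216 ] w 0.6097564167112441
 comp 76 rel min [0.027 0.002 0.021] max [0.044 0.025 0.076] z low10 0.031
 comp 78 rel min [-0.048 -0.009  0.024] max [-0.027  0.014  0.079] z low10 0.033
delta [-0.0021 -0.0019  0.0592] spin 0.0 toolx [-0.139  0.99   0.001] tooly [ 0.99   0.139 -0.001] toolz [-0.001  0.001 -1.   ]
j7 0.555 pos [ 0.5031 -0.3752  0.2162] F [-0.51  0.67 -0.05] w 0.637 gf 0.0 t 3.95
```

View pics/c3.png

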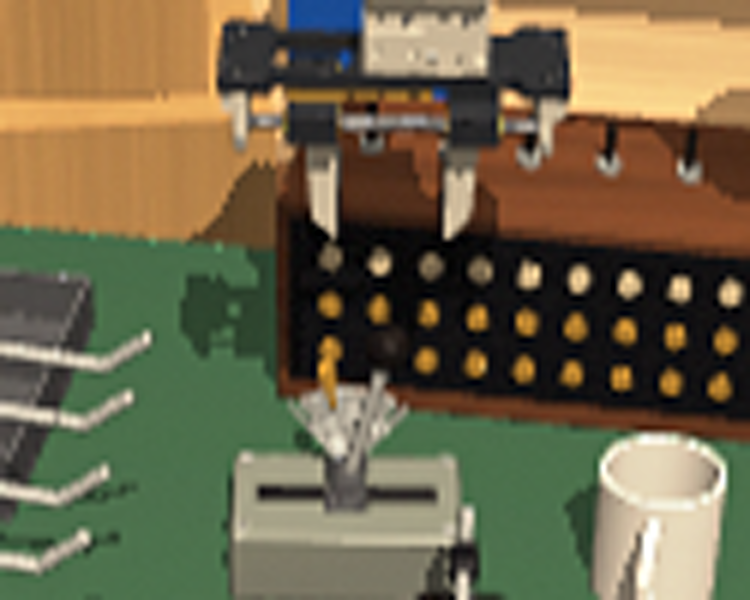

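The side crop shows the tips at (330,235) and (450,235), about 21 mm above the reported TCP. The camera agrees with every stated object height, so the reported z runs about 31 mm low against the fingers. I'll use tip z ≈ reported z + 0.021.

>>> {"method": "jog_arm", "body": {"moves": [[-0.002,-0.002,0.05,0],[-0.002,-0.002,0.075,0],[-0.002,-0.002,0.09,0],[-0.002,-0.002,0.09,0],[-0.002,-0.002,0.09,0]]}}

```text
clock: 4.58
position: [0.5024, -0.3779, 0.128]
ee_rot: [2.06, 2.37, 0.001]
force: [0.6, -0.7, 0.5]
width: 0.655
gripper_force: 0.0
```

>>> {"method": "jog_arm", "body": {"moves": [[0,0,0,0],[0,0,0,0],[0,0,0,0],[0,0,0,0],[0,0,0,0],[0,0,0,0],[0,0,0,0]], "hand": 0.01, "newtons": 10}}

```text
clock: 5.45
position: [0.5017, -0.3777, 0.1269]
ee_rot: [2.061, 2.371, -0.0]
force: [-1.9, 0.0, 1.9]
width: 0.294
gripper_force: 10.0
```

Gripped: the opening is 27 mm, which matches the knob. Now I'll swing it back to the off stop along the arc.

>>> {"method": "jog_arm", "body": {"moves": [[0,-0.005,0.0015,0],[0,-0.01,0.003,0],[0,-0.015,0.005,0],[0,-0.019,0.007,0],[0,-0.024,0.0095,0],[0,-0.028,0.012,0],[0,-0.031,0.0135,0],[0,-0.034,0.015,0],[0,-0.034,0.015,0],[0,-0.034,0.015,0]]}}

```text
clock: 6.7
position: [0.4696, -0.3822, 0.1125]
ee_rot: [2.058, 2.37, 0.002]
force: [4.8, 1.2, 4.0]
width: 0.296
gripper_force: 10.0
```

Run:
```python
from h import *
plan(.45,-.38,.11,np.radians(8))
```

```text
delta [ 0.0049 -0.0191  0.0025] spin 0.001 toolx [-0.14   0.99  -0.001] tooly [0.99  0.14  0.003] toolz [ 0.003 -0.001 -1.   ]
j7 0.558 pos [ 0.4696 -0.3822  0.1125] F [4.84 1.16 4.04] w 0.296 gf 10.000306963920593 t 6.7
```

>>> {"method": "jog_arm", "body": {"moves": [[0,0,0,0],[0,0,0,0],[0,0,0,0],[0,0,0,0],[0,0,-0.05,0],[0,0,-0.1,0],[0,0,-0.14,0],[0,0,-0.14,0],[0,0,-0.14,0]], "hand": 0.06}}

```text
clock: 7.82
position: [0.4675, -0.3822, 0.2511]
ee_rot: [-2.06, -2.37, 0.001]
force: [0.0, 0.7, 0.3]
width: 0.654
gripper_force: 0.0
```

```bash
cat >> h.py <<'E'
def sets(im,zl=.112,zh=.14,pts=((.426,.234),(.424,.083),(.4405,-.082),(.437,-.221)),r=.09):
    W=cloud(im);x,y,z=W[...,0],W[...,1],W[...,2]
    for cx,cy in pts:
        m=(z>zl)&(z<zh)&(abs(x-cx)<.06)&(abs(y-cy)<.07); p=W[m][:,:2]
        if len(p)<20: print("none at",cx,cy,len(p)); continue
        v,V=np.linalg.eigh(np.cov(p.T)); d=V[:,1]*np.sign(V[1,1]); t=(p-p.mean(0))@d
        mid=p.mean(0)+d*(t.max()+t.min())/2
        print(" set mid",mid.round(4),"yaw",np.arctan2(-d[0],d[1]).round(3),"len",np.ptp(t).round(3),"zmed",np.median(z[m]).round(3))
def knob(im):
    W=cloud(im);x,y,z=W[...,0],W[...,1],W[...,2]
    m=(im["color"].max(-1)<70)&(z>.115)&(z<.18)&(np.hypot(x-.52,y+.39)<.12); p=W[m]
    if len(p)>5: print(" knob",len(p),"med",np.median(p,0).round(4),"min",p.min(0).round(4),"max",p.max(0).round(4))
E
python3 - <<'E'
from h import *
for n in("top","side"):
    im=grab(n); print(n); knob(im); sets(im)
plan(.437,-.221,.25,.09)
E
```

```text
top
 knob 71 med [ 0.4686 -0.3817  0.1515] min [ 0.4574 -0.395   0.1371] max [ 0.4813 -0.3703  0.1629]
 set mid [0.4569 0.2196] yaw 0.182 len 0.098 zmed 0.125
 set mid [0.4244 0.0808] yaw 0.079 len 0.099 zmed 0.125
 set mid [ 0.4404 -0.0838] yaw -0.287 len 0.099 zmed 0.125
 set mid [ 0.4367 -0.222 ] yaw 0.087 len 0.098 zmed 0.126
side
 knob 49 med [ 0.4689 -0.3762  0.1469] min [ 0.456  -0.3882  0.1308] max [ 0.4821 -0.3657  0.1561]
 set mid [0.4567 0.2229] yaw 0.172 len 0.104 zmed 0.124
 set mid [0.4243 0.0853] yaw 0.075 len 0.1 zmed 0.124
 set mid [ 0.4404 -0.0786] yaw -0.296 len 0.1 zmed 0.123
 set mid [ 0.4364 -0.2186] yaw 0.09 len 0.107 zmed 0.124
delta [ 0.1637 -0.0074  0.0006] spin 0.05 toolx [-0.139  0.99   0.002] tooly [ 0.99   0.139 -0.002] toolz [-0.002  0.001 -1.   ]
j7 0.61 pos [ 0.4672 -0.382   0.2503] F [ 0.67 -0.13 -1.08] w 0.656 gf 0.0 t 7.92
```

The knob has moved 33 mm to the off end, so lever ≈ 0. Set A was knocked aside to (0.457, 0.221), as the task warned. I'll pick set D first.

>>> {"method": "jog_arm", "body": {"moves": [[0.06,-0.002,0,0.05],[0.12,-0.006,0,0.05],[0.164,-0.008,0,0.05],[0.164,-0.008,0,0.05],[0.164,-0.008,0.06,0.05],[0.164,-0.008,0.11,0.05],[0.164,-0.008,0.12,0.05],[0.164,-0.008,0.12,0.05]]}}

```text
clock: 8.93
position: [0.4373, -0.2215, 0.1319]
ee_rot: [-2.119, -2.318, 0.0]
force: [0.6, 0.2, 0.8]
width: 0.653
gripper_force: 0.0
```

Run:
```python
from h import *
plan(.4366,-.2203,.082,.088)
b=tips()
```

```text
delta [ 0.0012 -0.0005  0.0499] spin 0.002 toolx [-0.089  0.996  0.001] tooly [ 0.996  0.089 -0.001] toolz [-0.001  0.001 -1.   ]
j7 0.278 pos [ 0.4373 -0.2215  0.1319] F [0.62 0.17 0.78] w 0.653 gf 0.0 t 8.93
TCP [ 0.4373 -0.2215  0.1319] w 0.6525032204327876
 comp 74 rel min [ 0.029 -0.005  0.024] max [0.046 0.023 0.074] z low10 0.033
 comp 76 rel min [-0.05  -0.01   0.021] max [-0.029  0.015  0.078] z low10 0.034
 comp 40 rel min [-0.009 -0.027 -0.016] max [ 0.007  0.02  -0.   ] z low10 -0.01
```

>>> {"method": "jog_arm", "body": {"moves": [[0.001,-0.001,0.03,0],[0.001,-0.001,0.049,0],[0.001,-0.001,0.049,0],[0.001,-0.001,0.049,0]]}}

```text
clock: 9.48
position: [0.4373, -0.2207, 0.0845]
ee_rot: [2.118, 2.317, 0.001]
force: [0.7, -0.3, 0.2]
width: 0.653
gripper_force: 0.0
```

>>> {"method": "jog_arm", "body": {"moves": [[0,0,0,0],[0,0,0,0],[0,0,0,0],[0,0,0,0],[0,0,0,0],[0,0,0,0],[0,0,0,0],[0,0,0,0]], "hand": 0.005, "newtons": 30}}

```text
clock: 10.48
position: [0.4361, -0.2201, 0.0828]
ee_rot: [-2.119, -2.319, -0.0]
force: [0.7, -0.0, -0.9]
width: 0.172
gripper_force: 30.0
```

>>> {"method": "jog_arm", "body": {"moves": [[0,0,-0.02,0],[0,0,-0.05,0],[0,0,-0.1,0],[0,0,-0.146,0],[0,0,-0.148,0],[0,0,-0.148,0]]}}

```text
clock: 11.22
position: [0.4352, -0.2201, 0.2299]
ee_rot: [-2.119, -2.318, 0.001]
force: [-0.7, 0.5, -4.4]
width: 0.171
gripper_force: 30.0
```

Run:
```python
from h import *
plan(.565,-.191,.230,.043)
plan(.633,-.189,.230,.043)
for n in("top","side"):
    im=grab(n); sets(im,.255,.285,((.437,-.221),))
```

```text
delta [ 0.0174  0.1319 -0.0003] spin 0.047 toolx [-0.09   0.996  0.   ] tooly [ 0.996  0.09  -0.002] toolz [-0.002  0.    -1.   ]
j7 0.34 pos [ 0.4352 -0.2201  0.2299] F [-0.68  0.45 -4.42] w 0.171 gf 29.99902367591858 t 11.22
delta [ 0.0133  0.1998 -0.0004] spin 0.047 toolx [-0.09   0.996  0.   ] tooly [ 0.996  0.09  -0.002] toolz [-0.002  0.    -1.   ]
j7 0.34 pos [ 0.4352 -0.2201  0.2299] F [-0.68  0.45 -4.42] w 0.171 gf 29.99902367591858 t 11.22
 set mid [ 0.4338 -0.192 ] yaw 0.255 len 0.04 zmed 0.27
 set mid [ 0.4351 -0.2221] yaw 0.096 len 0.105 zmed 0.271
```

>>> {"method": "jog_arm", "body": {"moves": [[0.005,0.03,0,0.02],[0.01,0.07,0,0.047],[0.017,0.11,0,0.047],[0.017,0.13,0,0.047],[0.017,0.13,0,0.047],[0.016,0.145,0,0.047],[0.015,0.165,0,0.047],[0.014,0.185,0,0.047],[0.0135,0.199,0,0.047],[0.0135,0.2,0,0.047],[0.0135,0.2,0,0.047],[0.0135,0.2,0,0.047]]}}

```text
clock: 12.82
position: [0.6335, -0.1891, 0.231]
ee_rot: [2.174, 2.268, -0.001]
force: [-0.3, -1.2, -3.0]
width: 0.172
gripper_force: 30.0
```

Run:
```python
from h import *
plan(.633,-.189,.200,.043)
im=grab("side"); sets(im,.26,.285,((.633,-.189),))
cv2.imwrite("pics/c4.png",cv2.resize(im["color"][70:190,150:310][...,::-1],(800,600),interpolation=cv2.INTER_CUBIC))
```

```text
delta [ 0.0001 -0.0005  0.031 ] spin -0.0 toolx [-0.042  0.999 -0.   ] tooly [ 0.999  0.042 -0.   ] toolz [-0. -0. -1.]
j7 0.084 pos [ 0.6335 -0.1891  0.231 ] F [-0.34 -1.23 -3.02] w 0.172 gf 29.998995065689087 t 12.82
 set mid [ 0.6346 -0.1829] yaw 0.225 len 0.092 zmed 0.273
```

View pics/c4.png

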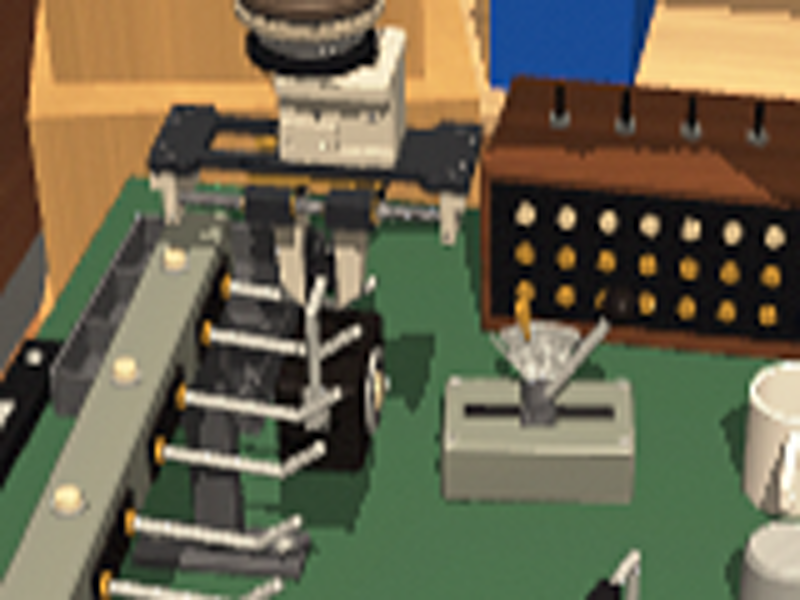

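The bail at (315,290) stands over hook 1's two prong tips at (375,285) and (350,335). I'll lower it.

>>> {"method": "jog_arm", "body": {"moves": [[0,0,0.01,0],[0,0,0.02,0],[0,0,0.028,0],[0,0,0.032,0],[0,0,0.032,0],[0,0,0.032,0]]}}

```text
clock: 13.62
position: [0.6341, -0.1887, 0.1989]
ee_rot: [2.173, 2.269, 0.0]
force: [0.5, 0.1, -3.4]
width: 0.172
gripper_force: 30.0
```

>>> {"method": "jog_arm", "body": {"moves": [[0,0,0.002,0],[0,0,0.003,0],[0,0,0.003,0]]}}

```text
clock: 14.0
position: [0.6346, -0.1888, 0.1981]
ee_rot: [2.172, 2.267, 0.002]
force: [-4.6, 0.8, 10.0]
width: 0.177
gripper_force: 30.0
```

>>> {"method": "jog_arm", "body": {"moves": [[0,0,0,0],[0,0,0,0],[0,0,0,0],[0,0,0,0],[0,0,0,0],[0,0,-0.03,0],[0,0,-0.07,0],[0,0,-0.1,0],[0,0,-0.1,0],[0,0,-0.1,0]], "hand": 0.06}}

```text
clock: 15.25
position: [0.6338, -0.1887, 0.2951]
ee_rot: [-2.173, -2.268, 0.001]
force: [-0.3, -0.9, 0.0]
width: 0.652
gripper_force: 0.0
```

Run:
```python
from h import *
for n in("top","side"):
    im=grab(n); print(n); sets(im,.23,.262,((.633,-.189),)); sets(im)
plan(.4404,-.0812,.25,-.291)
```

```text
top
 set mid [ 0.6483 -0.1613] yaw -1.529 len 0.088 zmed 0.238
 set mid [0.4569 0.2194] yaw 0.18 len 0.098 zmed 0.125
 set mid [0.4244 0.0808] yaw 0.082 len 0.099 zmed 0.126
 set mid [ 0.4404 -0.0838] yaw -0.288 len 0.099 zmed 0.125
none at 0.437 -0.221 0
side
 set mid [ 0.6427 -0.187 ] yaw 0.022 len 0.099 zmed 0.237
 set mid [0.457  0.2215] yaw 0.168 len 0.103 zmed 0.124
 set mid [0.4243 0.0856] yaw 0.075 len 0.105 zmed 0.124
 set mid [ 0.4397 -0.08  ] yaw -0.286 len 0.1 zmed 0.124
none at 0.437 -0.221 0
delta [ 0.1157 -0.1882  0.0449] spin 0.334 toolx [-0.043  0.999  0.   ] tooly [ 0.999  0.043 -0.002] toolz [-0.002  0.    -1.   ]
j7 0.102 pos [ 0.6335 -0.1888  0.2945] F [-0.91  0.1  -0.31] w 0.655 gf 0.0 t 15.35
```

>>> {"method": "jog_arm", "body": {"moves": [[0.03,-0.04,0,0.1],[0.06,-0.09,0,0.2],[0.09,-0.14,0,0.334],[0.116,-0.188,0.02,0.334],[0.116,-0.188,0.07,0.334],[0.116,-0.188,0.12,0.334],[0.116,-0.188,0.155,0.334],[0.116,-0.188,0.16,0.334],[0.116,-0.188,0.16,0.334]]}}

```text
clock: 16.48
position: [0.4415, -0.0809, 0.1362]
ee_rot: [-2.52, -1.876, 0.0]
force: [1.1, 0.4, 0.1]
width: 0.655
gripper_force: 0.0
```

Run:
```python
from h import *
plan(.4404,-.0815,.083,-.289)
b=tips()
```

```text
delta [-0.0009 -0.0009  0.0532] spin -0.002 toolx [0.287 0.958 0.   ] tooly [ 0.958 -0.287 -0.   ] toolz [-0.  0. -1.]
j7 -0.379 pos [ 0.4415 -0.0809  0.1362] F [1.14 0.44 0.11] w 0.655 gf 0.0 t 16.48
TCP [ 0.4415 -0.0809  0.1362] w 0.6548336274427629
 comp 109 rel min [ 0.027 -0.019  0.02 ] max [0.047 0.007 0.078] z low10 0.029
 comp 81 rel min [-0.049  0.001  0.021] max [-0.027  0.029  0.07 ] z low10 0.035
 comp 58 rel min [-0.012 -0.029 -0.022] max [ 0.011  0.029 -0.002] z low10 -0.015
```

>>> {"method": "jog_arm", "body": {"moves": [[-0.001,-0.001,0.03,0],[-0.001,-0.001,0.053,0],[-0.001,-0.001,0.053,0],[-0.001,-0.001,0.053,0]]}}

```text
clock: 17.02
position: [0.4411, -0.0817, 0.0842]
ee_rot: [2.519, 1.875, 0.002]
force: [-0.6, -0.0, -0.4]
width: 0.656
gripper_force: 0.0
```

>>> {"method": "jog_arm", "body": {"moves": [[0,0,0,0],[0,0,0,0],[0,0,0,0],[0,0,0,0],[0,0,0,0],[0,0,0,0],[0,0,0,0],[0,0,-0.02,0],[0,0,-0.05,0],[0,0,-0.1,0],[0,0,-0.146,0],[0,0,-0.148,0],[0,0,-0.148,0]], "hand": 0.005, "newtons": 30}}

```text
clock: 18.65
position: [0.4391, -0.0817, 0.2297]
ee_rot: [-2.52, -1.875, 0.002]
force: [-0.4, -0.1, -3.9]
width: 0.171
gripper_force: 30.0
```

Run:
```python
from h import *
plan(.565,-.065,.230,.043)
plan(.629,-.0641,.230,.043)
im=grab("side"); sets(im,.255,.285,((.44,-.081),))
```

```text
delta [ 0.0522  0.1158 -0.0005] spin -0.334 toolx [ 0.287  0.958 -0.001] tooly [ 0.958 -0.287 -0.002] toolz [-0.002 -0.    -1.   ]
j7 -0.307 pos [ 0.4391 -0.0817  0.2297] F [-0.41 -0.1  -3.88] w 0.171 gf 29.995173811912537 t 18.65
delta [ 0.0714  0.1769 -0.0006] spin -0.334 toolx [ 0.287  0.958 -0.001] tooly [ 0.958 -0.287 -0.002] toolz [-0.002 -0.    -1.   ]
j7 -0.307 pos [ 0.4391 -0.0817  0.2297] F [-0.41 -0.1  -3.88] w 0.171 gf 29.995173811912537 t 18.65
 set mid [ 0.4362 -0.0688] yaw -1.22 len 0.056 zmed 0.272
```

>>> {"method": "jog_arm", "body": {"moves": [[0.01,0.02,0,-0.15],[0.025,0.06,0,-0.3],[0.045,0.1,0,-0.334],[0.052,0.116,0,-0.334],[0.052,0.116,0,-0.334],[0.057,0.131,0,-0.334],[0.063,0.15,0,-0.334],[0.069,0.168,0,-0.334],[0.0714,0.176,0,-0.334],[0.0714,0.177,0,-0.334],[0.0714,0.177,0,-0.334],[0.0714,0.177,0,-0.334]]}}

```text
clock: 20.2
position: [0.6295, -0.0641, 0.2309]
ee_rot: [2.173, 2.269, -0.001]
force: [-0.3, 0.1, -4.2]
width: 0.172
gripper_force: 30.0
```

Run:
```python
from h import *
plan(.629,-.0641,.1985,.043)
im=grab("side"); W=cloud(im); z=W[...,2]; C=im["color"].astype(int)
sets(im,.26,.285,((.633,-.064),))
cv2.imwrite("pics/c5.png",cv2.resize(im["color"][80:200,130:290][...,::-1],(800,600),interpolation=cv2.INTER_CUBIC))
```

```text
delta [ 0.     -0.0005  0.0324] spin -0.0 toolx [-0.043  0.999 -0.   ] tooly [ 0.999  0.043 -0.   ] toolz [-0. -0. -1.]
j7 -0.122 pos [ 0.6295 -0.0641  0.2309] F [-0.26  0.09 -4.16] w 0.172 gf 29.997744262218475 t 20.2
 set mid [ 0.6279 -0.0509] yaw -0.094 len 0.08 zmed 0.273
```

View pics/c5.png

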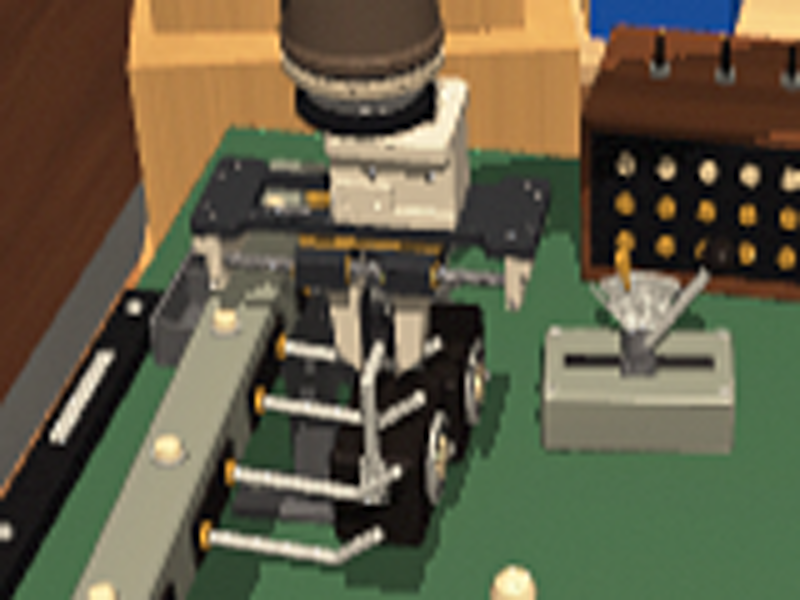

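The near bail upright at (372,350–490) stands between prong 4's tip at (420,400) and prong 5, so the window spans hook 2. I'll lower and release.

>>> {"method": "jog_arm", "body": {"moves": [[0,0,0.01,0],[0,0,0.02,0],[0,0,0.028,0],[0,0,0.032,0],[0,0,0.033,0],[0,0,0.034,0],[0,0,0.034,0]]}}

```text
clock: 21.12
position: [0.6298, -0.064, 0.198]
ee_rot: [2.173, 2.268, -0.0]
force: [-6.1, -1.0, 6.2]
width: 0.169
gripper_force: 30.0
```

>>> {"method": "jog_arm", "body": {"moves": [[0,0,0,0],[0,0,0,0],[0,0,0,0],[0,0,0,0],[0,0,0,0],[0,0,-0.03,0],[0,0,-0.07,0],[0,0,-0.1,0],[0,0,-0.1,0],[0,0,-0.1,0]], "hand": 0.06}}

```text
clock: 22.38
position: [0.6298, -0.0641, 0.2961]
ee_rot: [-2.173, -2.268, 0.001]
force: [0.2, 0.0, -0.5]
width: 0.653
gripper_force: 0.0
```

Run:
```python
from h import *
for n in("top","side"):
    im=grab(n); print(n); sets(im,.23,.262,((.633,-.189),(.63,-.064))); sets(im)
plan(.4244,.0833,.136,.079)
```

```text
top
none at 0.633 -0.189 0
 set mid [ 0.645  -0.0334] yaw 1.527 len 0.09 zmed 0.237
 set mid [0.4569 0.2199] yaw 0.181 len 0.098 zmed 0.125
 set mid [0.4244 0.081 ] yaw 0.078 len 0.099 zmed 0.125
none at 0.4405 -0.082 0
none at 0.437 -0.221 0
side
 set mid [ 0.6541 -0.1828] yaw 0.726 len 0.101 zmed 0.236
 set mid [ 0.6392 -0.0639] yaw 0.065 len 0.108 zmed 0.237
 set mid [0.4566 0.2234] yaw 0.17 len 0.101 zmed 0.124
 set mid [0.4244 0.0846] yaw 0.075 len 0.102 zmed 0.125
none at 0.4405 -0.082 0
none at 0.437 -0.221 0
delta [ 0.1561 -0.1982  0.1599] spin -0.036 toolx [-0.043  0.999  0.   ] tooly [ 0.999  0.043 -0.002] toolz [-0.002 -0.    -1.   ]
j7 -0.101 pos [ 0.6295 -0.0641  0.2955] F [ 0.55 -0.08  0.76] w 0.653 gf 0.0 t 22.48
```

>>> {"method": "jog_arm", "body": {"moves": [[0.04,-0.05,0,-0.036],[0.08,-0.1,0,-0.036],[0.12,-0.15,0.01,-0.036],[0.156,-0.198,0.03,-0.036],[0.156,-0.198,0.08,-0.036],[0.156,-0.198,0.13,-0.036],[0.156,-0.198,0.16,-0.036],[0.156,-0.198,0.16,-0.036],[0.156,-0.198,0.16,-0.036]]}}

```text
clock: 23.6
position: [0.426, 0.0836, 0.1376]
ee_rot: [2.132, 2.307, 0.001]
force: [0.9, -0.3, 0.6]
width: 0.656
gripper_force: 0.0
```

Run:
```python
from h import *
plan(.4244,.0833,.083,.078)
b=tips(); sets(b)
```

```text
delta [-0.0002 -0.0017  0.0546] spin 0.001 toolx [-0.079  0.997  0.   ] tooly [0.997 0.079 0.001] toolz [ 0.001  0.    -1.   ]
j7 -0.437 pos [0.426  0.0836 0.1376] F [ 0.87 -0.25  0.63] w 0.656 gf 0.0 t 23.6
TCP [0.426  0.0836 0.1376] w 0.655549260853777
 comp 89 rel min [ 0.029 -0.002  0.024] max [0.047 0.019 0.077] z low10 0.031
 comp 81 rel min [-0.05   0.002  0.021] max [-0.031  0.014  0.072] z low10 0.033
 comp 65 rel min [-0.01  -0.029 -0.024] max [ 0.006  0.028 -0.007] z low10 -0.016
 set mid [0.4568 0.2223] yaw 0.171 len 0.102 zmed 0.124
 set mid [0.4245 0.0828] yaw 0.077 len 0.103 zmed 0.125
none at 0.4405 -0.082 0
none at 0.437 -0.221 0
```

>>> {"method": "jog_arm", "body": {"moves": [[0,-0.002,0.03,0],[0,-0.002,0.054,0],[0,-0.002,0.054,0],[0,-0.002,0.054,0]]}}

```text
clock: 24.15
position: [0.4246, 0.0835, 0.0842]
ee_rot: [2.131, 2.306, 0.002]
force: [1.4, -0.1, 0.6]
width: 0.655
gripper_force: 0.0
```

>>> {"method": "jog_arm", "body": {"moves": [[0,0,0,0],[0,0,0,0],[0,0,0,0],[0,0,0,0],[0,0,0,0],[0,0,0,0],[0,0,0,0],[0,0,-0.02,0],[0,0,-0.05,0],[0,0,-0.1,0],[0,0,-0.146,0],[0,0,-0.148,0],[0,0,-0.148,0]], "hand": 0.005, "newtons": 30}}

```text
clock: 25.78
position: [0.4228, 0.0827, 0.2297]
ee_rot: [-2.132, -2.307, 0.003]
force: [-0.3, -1.2, -4.4]
width: 0.172
gripper_force: 30.0
```

Run:
```python
from h import *
plan(.56,.0607,.230,.043)
plan(.6235,.0607,.230,.043)
im=grab("side"); sets(im,.255,.285,((.424,.083),))
```

```text
delta [-0.0327  0.1351 -0.0004] spin 0.036 toolx [-0.079  0.997 -0.001] tooly [ 0.997  0.079 -0.002] toolz [-0.002 -0.001 -1.   ]
j7 -0.339 pos [0.4228 0.0827 0.2297] F [-0.33 -1.2  -4.43] w 0.172 gf 29.997952580451965 t 25.77
delta [-0.0377  0.1984 -0.0005] spin 0.036 toolx [-0.079  0.997 -0.001] tooly [ 0.997  0.079 -0.002] toolz [-0.002 -0.001 -1.   ]
j7 -0.339 pos [0.4228 0.0827 0.2297] F [-0.33 -1.2  -4.43] w 0.172 gf 29.997952580451965 t 25.77
 set mid [0.4217 0.0878] yaw 0.075 len 0.096 zmed 0.272
```

>>> {"method": "jog_arm", "body": {"moves": [[-0.01,0.03,0,0.036],[-0.02,0.07,0,0.036],[-0.03,0.11,0,0.036],[-0.034,0.135,0,0.036],[-0.034,0.135,0,0.036],[-0.036,0.151,0,0.036],[-0.037,0.17,0,0.036],[-0.038,0.188,0,0.036],[-0.039,0.198,0,0.036],[-0.039,0.1985,0,0.036],[-0.039,0.1985,0,0.036],[-0.039,0.1985,0,0.036]]}}

```text
clock: 27.32
position: [0.6239, 0.06, 0.2309]
ee_rot: [2.173, 2.269, -0.0]
force: [0.3, 0.4, -3.7]
width: 0.17
gripper_force: 30.0
```

Run:
```python
from h import *
plan(.6235,.0597,.1985,.043)
im=grab("side")
sets(im,.255,.285,((.623,.06),)) 
cv2.imwrite("pics/c6.png",cv2.resize(im["color"][100:220,120:280][...,::-1],(800,600),interpolation=cv2.INTER_CUBIC))
```

```text
delta [-0.0003 -0.0004  0.0324] spin 0.0 toolx [-0.043  0.999 -0.   ] tooly [ 0.999  0.043 -0.   ] toolz [-0. -0. -1.]
j7 -0.346 pos [0.6239 0.06   0.2309] F [ 0.33  0.35 -3.74] w 0.17 gf 29.999442994594574 t 27.32
 set mid [0.6219 0.0759] yaw 0.136 len 0.075 zmed 0.272
```

View pics/c6.png

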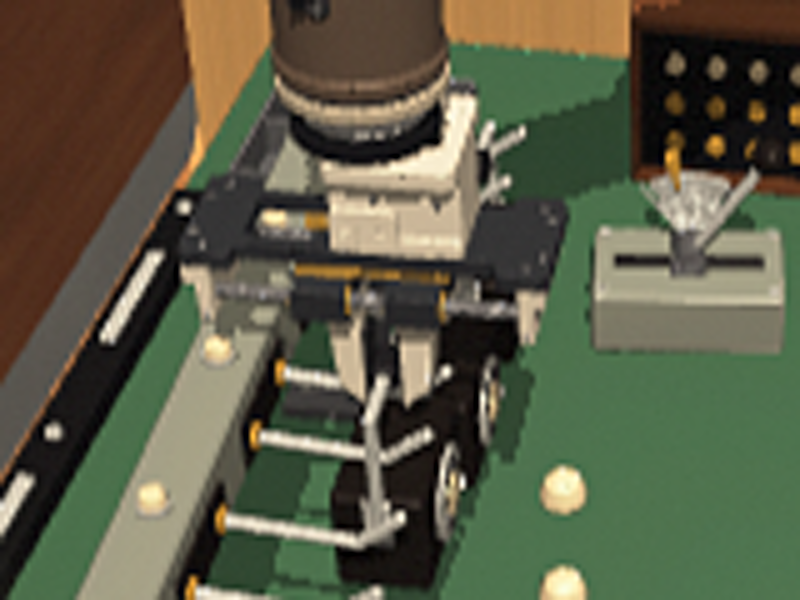

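Same picture as before: the near upright at (375,390–520) lies between prong 6 at (430,437) and prong 7 at (400,520), so hook 3 is spanned.

>>> {"method": "jog_arm", "body": {"moves": [[0,0,0.01,0],[0,0,0.02,0],[0,0,0.028,0],[0,0,0.032,0],[0,0,0.033,0],[0,0,0.034,0],[0,0,0.034,0]]}}

```text
clock: 28.25
position: [0.6243, 0.0598, 0.198]
ee_rot: [2.173, 2.268, -0.0]
force: [-5.9, -1.9, 7.0]
width: 0.168
gripper_force: 30.0
```

>>> {"method": "jog_arm", "body": {"moves": [[0,0,0,0],[0,0,0,0],[0,0,0,0],[0,0,0,0],[0,0,0,0],[0,0,-0.03,0],[0,0,-0.07,0],[0,0,-0.1,0],[0,0,-0.1,0],[0,0,-0.1,0]], "hand": 0.06}}

```text
clock: 29.5
position: [0.6243, 0.0598, 0.2961]
ee_rot: [-2.173, -2.268, 0.001]
force: [-0.0, -0.1, -0.1]
width: 0.652
gripper_force: 0.0
```

Run:
```python
from h import *
for n in("top","side"):
    im=grab(n); print(n); sets(im,.23,.262,((.633,-.189),(.63,-.064),(.624,.06))); sets(im,pts=((.457,.221),))
plan(.4567,.2213,.136,.176)
```

```text
top
 set mid [ 0.6429 -0.1919] yaw -0.076 len 0.099 zmed 0.238
 set mid [ 0.6565 -0.0953] yaw -1.267 len 0.067 zmed 0.236
none at 0.624 0.06 4
 set mid [0.4569 0.2196] yaw 0.18 len 0.098 zmed 0.125
side
none at 0.633 -0.189 10
 set mid [ 0.6477 -0.0576] yaw 0.704 len 0.1 zmed 0.237
 set mid [0.632  0.0511] yaw -0.039 len 0.122 zmed 0.237
 set mid [0.4565 0.2239] yaw 0.172 len 0.105 zmed 0.125
delta [ 0.1687 -0.1599  0.1598] spin -0.133 toolx [-0.043  0.999 -0.   ] tooly [ 0.999  0.043 -0.002] toolz [-0.002 -0.    -1.   ]
j7 -0.322 pos [0.624  0.0597 0.2955] F [ 1.02  0.14 -0.43] w 0.654 gf 0.0 t 29.6
```

>>> {"method": "jog_arm", "body": {"moves": [[0.04,-0.04,0,-0.05],[0.08,-0.08,0,-0.1],[0.12,-0.12,0.01,-0.133],[0.168,-0.16,0.03,-0.133],[0.168,-0.16,0.08,-0.133],[0.168,-0.16,0.13,-0.133],[0.168,-0.16,0.16,-0.133],[0.168,-0.16,0.16,-0.133],[0.168,-0.16,0.16,-0.133]]}}

```text
clock: 30.72
position: [0.4579, 0.2214, 0.1377]
ee_rot: [2.018, 2.408, 0.001]
force: [-0.0, 0.6, 0.3]
width: 0.653
gripper_force: 0.0
```

Run:
```python
from h import *
plan(.4567,.2213,.083,.176)
b=tips(); sets(b,pts=((.457,.221),))
```

```text
delta [ 0.0001 -0.0012  0.0547] spin 0.0 toolx [-0.175  0.985  0.   ] tooly [0.985 0.175 0.001] toolz [ 0.001  0.001 -1.   ]
j7 -0.657 pos [0.4579 0.2214 0.1377] F [-0.01  0.56  0.32] w 0.653 gf 0.0 t 30.73
TCP [0.4579 0.2214 0.1377] w 0.6533715836465569
 comp 89 rel min [ 0.027 -0.002  0.021] max [0.044 0.023 0.068] z low10 0.028
 comp 89 rel min [-0.049 -0.008  0.023] max [-0.03   0.01   0.069] z low10 0.031
 comp 87 rel min [-0.01  -0.028 -0.022] max [ 0.008  0.029 -0.006] z low10 -0.016
 set mid [0.4567 0.223 ] yaw 0.169 len 0.101 zmed 0.124
```

>>> {"method": "jog_arm", "body": {"moves": [[0,-0.001,0.03,0],[0,-0.001,0.054,0],[0,-0.001,0.054,0],[0,-0.001,0.054,0]]}}

```text
clock: 31.28
position: [0.4574, 0.2214, 0.0843]
ee_rot: [2.017, 2.407, 0.003]
force: [-0.4, 0.7, 0.2]
width: 0.655
gripper_force: 0.0
```

>>> {"method": "jog_arm", "body": {"moves": [[0,0,0,0],[0,0,0,0],[0,0,0,0],[0,0,0,0],[0,0,0,0],[0,0,0,0],[0,0,0,0],[0,0,-0.02,0],[0,0,-0.05,0],[0,0,-0.1,0],[0,0,-0.146,0],[0,0,-0.148,0],[0,0,-0.148,0]], "hand": 0.005, "newtons": 30}}

```text
clock: 32.9
position: [0.456, 0.2201, 0.2299]
ee_rot: [-2.018, -2.408, 0.002]
force: [0.2, -0.6, -4.7]
width: 0.17
gripper_force: 30.0
```

Run:
```python
from h import *
plan(.555,.183,.230,.043)
plan(.6182,.185,.230,.043)
im=grab("side"); sets(im,.255,.285,((.457,.221),))
```

```text
delta [-0.0539  0.091  -0.0002] spin 0.133 toolx [-0.175  0.985 -0.001] tooly [ 0.985  0.175 -0.001] toolz [-0.001 -0.001 -1.   ]
j7 -0.578 pos [0.456  0.2201 0.2299] F [ 0.15 -0.65 -4.71] w 0.17 gf 29.999245405197144 t 32.9
delta [-0.0629  0.1536 -0.0003] spin 0.133 toolx [-0.175  0.985 -0.001] tooly [ 0.985  0.175 -0.001] toolz [-0.001 -0.001 -1.   ]
j7 -0.578 pos [0.456  0.2201 0.2299] F [ 0.15 -0.65 -4.71] w 0.17 gf 29.999245405197144 t 32.9
 set mid [0.4547 0.2231] yaw 0.166 len 0.1 zmed 0.272
```

>>> {"method": "jog_arm", "body": {"moves": [[-0.02,0.02,0,0.06],[-0.04,0.05,0,0.133],[-0.054,0.08,0,0.133],[-0.055,0.091,0,0.133],[-0.055,0.091,0,0.133],[-0.057,0.106,0,0.133],[-0.06,0.125,0,0.133],[-0.062,0.143,0,0.133],[-0.063,0.153,0,0.133],[-0.063,0.154,0,0.133],[-0.063,0.154,0,0.133],[-0.063,0.154,0,0.133]]}}

```text
clock: 34.45
position: [0.6186, 0.1858, 0.231]
ee_rot: [2.173, 2.269, -0.0]
force: [0.2, -0.3, -3.3]
width: 0.171
gripper_force: 30.0
```

Run:
```python
from h import *
plan(.6182,.185,.1985,.043)
im=grab("side")
sets(im,.255,.285,((.618,.185),)) 
cv2.imwrite("pics/c7.png",cv2.resize(im["color"][110:250,110:285][...,::-1],(750,600),interpolation=cv2.INTER_CUBIC))
```

```text
delta [-0.0008 -0.0005  0.0325] spin 0.0 toolx [-0.043  0.999 -0.   ] tooly [ 0.999  0.043 -0.   ] toolz [ 0. -0. -1.]
j7 -0.557 pos [0.6186 0.1858 0.231 ] F [ 0.17 -0.31 -3.29] w 0.171 gf 29.999361634254456 t 34.45
 set mid [0.6172 0.2038] yaw -0.279 len 0.067 zmed 0.272
```

View pics/c7.png

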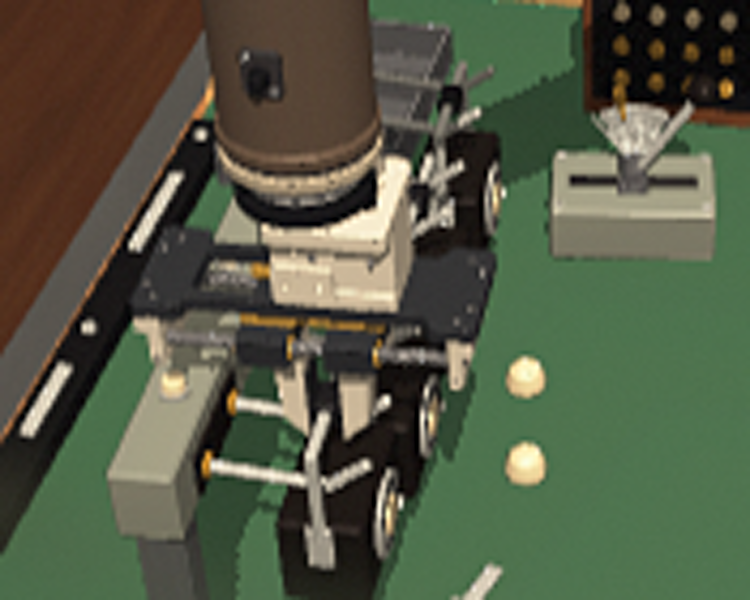

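The bail straddles hook 4's two prongs at (385,405) and (365,470). I'll lower and release.

>>> {"method": "jog_arm", "body": {"moves": [[0,0,0.01,0],[0,0,0.02,0],[0,0,0.028,0],[0,0,0.032,0],[0,0,0.033,0],[0,0,0.034,0],[0,0,0.034,0]]}}

```text
clock: 35.38
position: [0.6189, 0.1855, 0.198]
ee_rot: [2.173, 2.268, -0.0]
force: [-5.1, -2.1, 6.4]
width: 0.17
gripper_force: 30.0
```

>>> {"method": "jog_arm", "body": {"moves": [[0,0,0,0],[0,0,0,0],[0,0,0,0],[0,0,0,0],[0,0,0,0],[0,0,-0.03,0],[0,0,-0.07,0],[0,0,-0.09,0],[0,0,-0.09,0],[0,0,-0.09,0]], "hand": 0.06}}

```text
clock: 36.62
position: [0.6187, 0.1854, 0.2855]
ee_rot: [-2.173, -2.268, 0.002]
force: [0.1, 0.3, -0.2]
width: 0.651
gripper_force: 0.0
```

Run:
```python
from h import *
plan(.526,.3965,.28,.21)
for n in("top","side"):
    im=grab(n); W=cloud(im); x,y,z=W[...,0],W[...,1],W[...,2]
    m=(z>.088)&(z<.115)&(np.hypot(x-.526,y-.396)<.09); p=W[m]
    r=cv2.minAreaRect((p[:,:2]*1000).astype(np.float32)); print(n,len(p),np.median(p,0),r,np.percentile(z[m],90))
```

```text
delta [ 0.2149 -0.0836  0.0055] spin -0.167 toolx [-0.043  0.999 -0.001] tooly [ 0.999  0.043 -0.001] toolz [-0.001 -0.001 -1.   ]
j7 -0.537 pos [0.6187 0.1854 0.2855] F [ 0.12  0.29 -0.16] w 0.651 gf 0.0 t 36.62
top 73 [0.52586652 0.39256072 0.10418711] ((526.778564453125, 394.28057861328125), (20.699460983276367, 27.31666374206543), 6.666106700897217) 0.1075178230041733
side 111 [0.52425915 0.40326818 0.10257509] ((526.535888671875, 396.72674560546875), (18.98457145690918, 30.377687454223633), 13.913127899169922) 0.10562069993537583
```

Four sets are hung. Next is the rate selector, whose grip is at (0.5265, 0.3955, top 0.104).

>>> {"method": "jog_arm", "body": {"moves": [[0.05,-0.02,0,-0.08],[0.1,-0.04,0,-0.167],[0.16,-0.065,0,-0.167],[0.2,-0.08,0,-0.167],[0.214,-0.083,0,-0.167],[0.214,-0.083,0.06,-0.167],[0.214,-0.083,0.11,-0.167],[0.214,-0.083,0.14,-0.167],[0.214,-0.083,0.15,-0.167],[0.214,-0.083,0.15,-0.167]]}}

```text
clock: 37.98
position: [0.5274, 0.3954, 0.1367]
ee_rot: [1.977, 2.441, -0.001]
force: [0.2, -0.1, 1.7]
width: 0.657
gripper_force: 0.0
```

Run:
```python
from h import *
plan(.5265,.3955,.063,.21)
b=tips()
for n in("top",):
    im=grab(n); print(n); sets(im,.23,.262,((.633,-.189),(.63,-.064),(.624,.06),(.618,.185))); knob(im)
```

```text
delta [ 0.0003 -0.0009  0.0737] spin -0.001 toolx [-0.208  0.978 -0.   ] tooly [ 0.978  0.208 -0.001] toolz [-0.    -0.001 -1.   ]
j7 -0.817 pos [0.5274 0.3954 0.1367] F [ 0.18 -0.06  1.68] w 0.657 gf 0.0 t 37.98
TCP [0.5274 0.3954 0.1367] w 0.6570617738437251
 comp 98 rel min [ 0.026 -0.     0.021] max [0.044 0.023 0.072] z low10 0.029
 comp 74 rel min [-0.049 -0.     0.021] max [-0.033  0.006  0.059] z low10 0.029
top
 set mid [ 0.6423 -0.1917] yaw -0.076 len 0.1 zmed 0.239
 set mid [ 0.6383 -0.0662] yaw -0.053 len 0.1 zmed 0.239
 set mid [0.6322 0.0601] yaw 0.115 len 0.1 zmed 0.239
 set mid [0.6269 0.1847] yaw -0.014 len 0.098 zmed 0.239
 knob 76 med [ 0.4686 -0.3811  0.1511] min [ 0.4565 -0.3952  0.1251] max [ 0.4841 -0.3701  0.1611]
```

>>> {"method": "jog_arm", "body": {"moves": [[0,-0.001,0.04,0],[0,-0.001,0.065,0],[0,-0.001,0.073,0],[0,-0.001,0.073,0],[0,-0.001,0.073,0]]}}

```text
clock: 38.7
position: [0.5268, 0.3966, 0.0655]
ee_rot: [1.976, 2.442, 0.004]
force: [-0.4, 0.1, -0.0]
width: 0.656
gripper_force: 0.0
```

>>> {"method": "jog_arm", "body": {"moves": [[0,0,0,0],[0,0,0,0],[0,0,0,0],[0,0,0,0],[0,0,0,0],[0,0,0,0],[0,0,0,0],[0,0,0,0]], "hand": 0.005, "newtons": 15}}

```text
clock: 39.7
position: [0.5262, 0.3957, 0.0638]
ee_rot: [1.976, 2.442, 0.0]
force: [0.9, -0.4, -0.4]
width: 0.214
gripper_force: 15.0
```

>>> {"method": "jog_arm", "body": {"moves": [[0,0.008,0,0],[0,0.016,0,0],[0,0.024,0,0],[0,0.03,0,0],[0,0.035,0,0],[0,0.038,0,0],[0,0.038,0,0]]}}

```text
clock: 40.58
position: [0.5638, 0.4038, 0.0638]
ee_rot: [1.977, 2.442, 0.001]
force: [1.4, 0.5, -0.4]
width: 0.217
gripper_force: 15.0
```

Moving freely. I'll go on to the stop.

>>> {"method": "jog_arm", "body": {"moves": [[0,0.002,0,0],[0,0.004,0,0],[0,0.006,0,0],[0,0.006,0,0]]}}

```text
clock: 41.08
position: [0.5674, 0.4046, 0.0638]
ee_rot: [-1.975, -2.442, 0.004]
force: [-6.7, -3.2, 6.2]
width: 0.214
gripper_force: 15.0
```

At the stop: reaction ≈7 N, about 51 mm from the box centre. I'll release, rise and check everything.

>>> {"method": "jog_arm", "body": {"moves": [[0,-0.002,0,0],[0,-0.002,0,0],[0,-0.002,0,0],[0,-0.002,0,0],[0,-0.002,0,0],[0,-0.002,-0.06,0],[0,-0.002,-0.12,0],[0,-0.002,-0.18,0],[0,-0.002,-0.22,0],[0,-0.002,-0.22,0],[-0.05,-0.05,-0.22,0],[-0.1,-0.1,-0.22,0],[-0.15,-0.12,-0.22,0],[-0.15,-0.12,-0.22,0]], "hand": 0.06}}

```text
clock: 42.82
position: [0.4825, 0.2278, 0.283]
ee_rot: [1.982, 2.435, -0.005]
force: [0.9, -0.2, 0.1]
width: 0.656
gripper_force: 0.0
```

Run:
```python
from h import *
plan(.469,-.3815,.28,.14)
c=np.array([.7178,.0023]); a=.043; M=np.array([[np.cos(a),-np.sin(a)],[np.sin(a),np.cos(a)]])
for n in("top","side"):
    im=grab(n); W=cloud(im); x,y,z=W[...,0],W[...,1],W[...,2]; print(n); knob(im)
    m=(z>.088)&(z<.115)&(np.hypot(x-.567,y-.404)<.06); print(" rate",W[m].mean(0).round(4) if m.any() else None)
    Q=(W[...,:2]-c)@M
    d=im["color"].max(-1)<75
    for hy in(-.1875,-.0625,.0625,.1875):
        m=d&(abs(Q[...,1]-hy)<.02)&(abs(Q[...,0]+.093)<.03)&(z>.225)&(z<.26)
        k=(abs(Q[...,1]-hy)<.055)&(abs(Q[...,0]+.093)<.04)&(z>.17)&(z<.2)
        print("  hook",hy,"sleeve",m.sum(),(Q[m].mean(0)-[-.093,hy]).round(4) if m.sum() else '',z[m].max().round(4) if m.any() else '',"case top",k.sum(),(Q[k].mean(0)-[-.093,hy]).round(4),np.median(z[k]).round(4))
    cv2.imwrite(f"pics/z_{n}.png",im["color"][...,::-1])
t=cv2.imread("pics/z_top.png")[80:200,160:380]
cv2.imwrite("pics/c8.png",cv2.resize(t,(800,436),interpolation=cv2.INTER_CUBIC))
```

```text
delta [-0.5938 -0.1368  0.0054] spin 0.064 toolx [-0.203  0.979 -0.004] tooly [ 0.979  0.203 -0.001] toolz [-0.    -0.004 -1.   ]
j7 -0.526 pos [0.4825 0.2278 0.283 ] F [ 0.89 -0.15  0.14] w 0.656 gf 0.0 t 42.83
top
 knob 74 med [ 0.4685 -0.3813  0.1503] min [ 0.4578 -0.3954  0.1254] max [ 0.4841 -0.371   0.1605]
 rate None
  hook -0.1875 sleeve 60 [-0.0004 -0.0022] 0.2479 case top 482 [-0.0076  0.0004] 0.1816
  hook -0.0625 sleeve 57 [-0.     -0.0017] 0.249 case top 472 [-0.0068 -0.0018] 0.1815
  hook 0.0625 sleeve 62 [-0.0003 -0.0018] 0.2484 case top 456 [-0.0072 -0.0037] 0.1815
  hook 0.1875 sleeve 54 [-0.0003 -0.0013] 0.248 case top 473 [-0.0063 -0.0022] 0.1815
side
 knob 53 med [ 0.4696 -0.3743  0.1472] min [ 0.4567 -0.3898  0.1236] max [ 0.4824 -0.3662  0.1568]
 rate [0.5645 0.4089 0.1009]
  hook -0.1875 sleeve 13 [0.0054 0.0039] 0.246 case top 82 [-0.0011  0.0265] 0.1809
  hook -0.0625 sleeve 36 [0.0004 0.0029] 0.246 case top 67 [-0.0064 -0.0338] 0.1816
  hook 0.0625 sleeve 0   case top 236 [-0.0085  0.0176] 0.1807
  hook 0.1875 sleeve 56 [-0.0003  0.0033] 0.2458 case top 525 [-0.004   0.0114] 0.1811
```

View pics/c8.png

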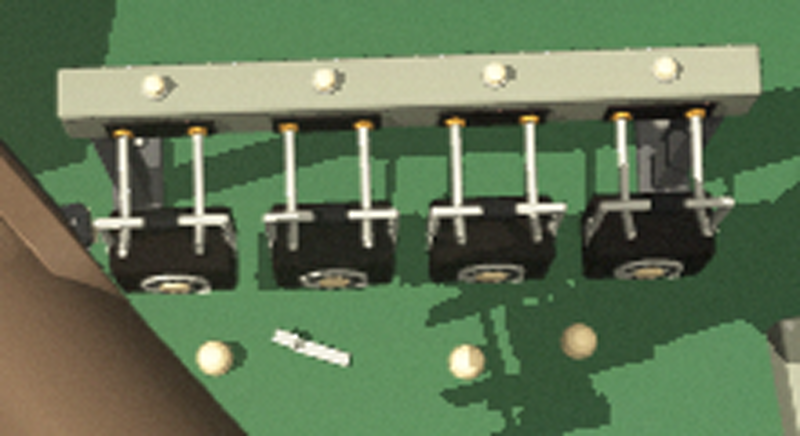

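All four sets hang centred, sleeves within 2 mm of the hook points and the crossbars resting on both prongs. Now to the lever.

>>> {"method": "jog_arm", "body": {"moves": [[-0.06,-0.014,0,0.064],[-0.12,-0.028,0,0.064],[-0.18,-0.042,0,0.064],[-0.24,-0.056,0,0.064],[-0.3,-0.07,0,0.064],[-0.36,-0.084,0,0.064],[-0.42,-0.098,0,0.064],[-0.48,-0.112,0,0.064],[-0.54,-0.125,0,0.064],[-0.594,-0.137,0,0.064],[-0.594,-0.137,0.005,0.064],[-0.594,-0.137,0.005,0.064],[-0.594,-0.137,0.005,0.064]]}}

```text
clock: 44.55
position: [0.4741, -0.3742, 0.2788]
ee_rot: [-2.049, -2.381, -0.001]
force: [-0.3, 0.3, -0.3]
width: 0.655
gripper_force: 0.0
```

Run:
```python
from h import *
plan(.469,-.3815,.113,.14)
for n in("top","side"):
    im=grab(n); W=cloud(im); x,y,z=W[...,0],W[...,1],W[...,2]
    m=(z>.088)&(z<.115)&(np.hypot(x-.567,y-.404)<.06); r=cv2.minAreaRect((W[m][:,:2]*1000).astype(np.float32)); print(n,m.sum(),r)
```

```text
delta [-0.0066 -0.0062  0.1658] spin 0.009 toolx [-0.149  0.989  0.001] tooly [0.989 0.149 0.   ] toolz [ 0.     0.001 -1.   ]
j7 0.623 pos [ 0.4741 -0.3742  0.2788] F [-0.31  0.26 -0.35] w 0.655 gf 0.0 t 44.55
top 73 ((566.7423706054688, 403.14984130859375), (19.178646087646484, 28.442930221557617), 11.74014663696289)
side 114 ((564.9732666015625, 406.947509765625), (18.906295776367188, 27.934619903564453), 14.030351638793945)
```

>>> {"method": "jog_arm", "body": {"moves": [[-0.007,-0.006,0.05,0.009],[-0.007,-0.006,0.11,0.009],[-0.007,-0.006,0.15,0.009],[-0.007,-0.006,0.165,0.009],[-0.007,-0.006,0.165,0.009],[-0.007,-0.006,0.165,0.009]]}}

```text
clock: 45.4
position: [0.4692, -0.3847, 0.1159]
ee_rot: [2.062, 2.366, 0.0]
force: [0.2, 1.4, -0.2]
width: 0.652
gripper_force: 0.0
```

>>> {"method": "jog_arm", "body": {"moves": [[0,0,0,0],[0,0,0,0],[0,0,0,0],[0,0,0,0],[0,0,0,0],[0,0,0,0],[0,0,0,0]], "hand": 0.01, "newtons": 10}}

```text
clock: 46.28
position: [0.4699, -0.3839, 0.1142]
ee_rot: [2.061, 2.367, 0.003]
force: [5.0, -0.1, -2.6]
width: 0.295
gripper_force: 10.0
```

>>> {"method": "jog_arm", "body": {"moves": [[0,0.0043,-0.0027,0],[0,0.0086,-0.0052,0],[0,0.0176,-0.0096,0],[0,0.0269,-0.013,0],[0,0.0366,-0.0155,0],[0,0.0465,-0.017,0],[0,0.0565,-0.0175,0],[0,0.0665,-0.017,0],[0,0.0715,-0.0165,0],[0,0.0764,-0.0155,0],[0,0.0764,-0.0155,0],[0,0.0764,-0.0155,0]]}}

```text
clock: 47.78
position: [0.544, -0.3735, 0.1293]
ee_rot: [2.064, 2.368, 0.001]
force: [0.4, -0.9, -0.3]
width: 0.294
gripper_force: 10.0
```

Run:
```python
from h import *
# knob target at 0.8 rad from the stop: +76.4 mm along box x from off position
t=np.array([.4688,-.382])+.0764*np.array([np.cos(.14),np.sin(.14)]); print(t)
plan(t[0],t[1],.128,.14)
im=grab("side"); 
cv2.imwrite("pics/c9.png",cv2.resize(im["color"][80:180,210:310][...,::-1],(600,600),interpolation=cv2.INTER_CUBIC))
```

```text
[ 0.5444525  -0.37133891]
delta [0.0021 0.0007 0.0013] spin -0.003 toolx [-0.137  0.991  0.   ] tooly [0.991 0.137 0.001] toolz [ 0.001  0.    -1.   ]
j7 0.508 pos [ 0.544  -0.3735  0.1293] F [ 0.43 -0.93 -0.28] w 0.294 gf 10.000007003545761 t 47.77
```

View pics/c9.png

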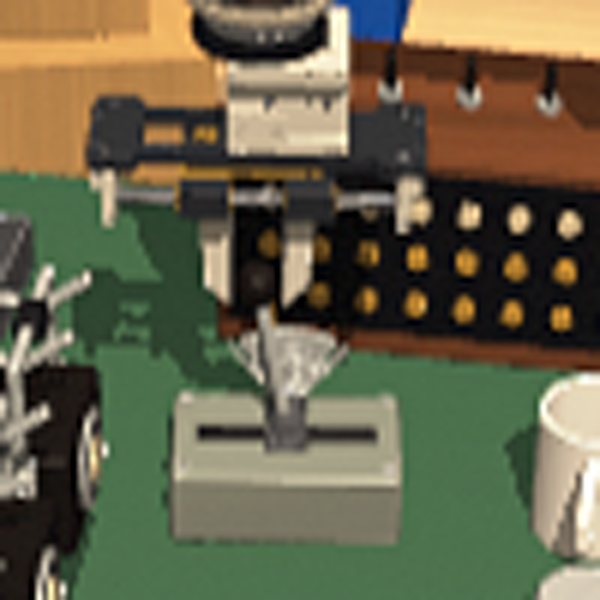

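The knob at (258,275) and the rod line up with the brass pointer at (268,310), and the residual force is ≈0. I'll release and rise.

>>> {"method": "jog_arm", "body": {"moves": [[0,0,0,0],[0,0,0,0],[0,0,0,0],[0,0,0,0],[0,0,0,0],[0,0,-0.04,0],[0,0,-0.1,0],[0,0,-0.15,0],[0,-0.05,-0.18,0],[0,-0.1,-0.18,0],[0,-0.1,-0.18,0],[0,-0.1,-0.18,0]], "hand": 0.06}}

```text
clock: 49.32
position: [0.4448, -0.3871, 0.3095]
ee_rot: [2.064, 2.368, 0.001]
force: [1.0, 0.2, 0.2]
width: 0.655
gripper_force: 0.0
```

Run:
```python
from h import *
c=np.array([.7178,.0023]); a=.043; M=np.array([[np.cos(a),-np.sin(a)],[np.sin(a),np.cos(a)]])
for n in("top","side"):
    im=grab(n); W=cloud(im); x,y,z=W[...,0],W[...,1],W[...,2]; print(n); knob(im)
    m=(z>.088)&(z<.115)&(np.hypot(x-.567,y-.404)<.06); print(" rate",cv2.minAreaRect((W[m][:,:2]*1000).astype(np.float32)) if m.any() else None)
    Q=(W[...,:2]-c)@M; d=im["color"].max(-1)<75
    for hy in(-.1875,-.0625,.0625,.1875):
        m=d&(abs(Q[...,1]-hy)<.02)&(abs(Q[...,0]+.093)<.03)&(z>.225)&(z<.26)
        if m.any(): print("  hook",hy,m.sum(),(Q[m].mean(0)-[-.093,hy]).round(4),z[m].max().round(4))
```

```text
top
 knob 71 med [ 0.5424 -0.3714  0.167 ] min [ 0.5301 -0.3831  0.1547] max [ 0.5557 -0.3595  0.175 ]
 rate ((567.0178833007812, 402.5622253417969), (20.93136978149414, 28.614604949951172), 13.470699310302734)
  hook -0.1875 59 [-0.0004 -0.0019] 0.2488
  hook -0.0625 59 [ 0.0002 -0.002 ] 0.2482
  hook 0.0625 61 [-0.0002 -0.002 ] 0.2493
  hook 0.1875 55 [-0.0004 -0.001 ] 0.2479
side
 knob 50 med [ 0.5426 -0.3646  0.1621] min [ 0.5296 -0.3784  0.1468] max [ 0.556  -0.3545  0.1717]
 rate ((564.8135986328125, 407.9114074707031), (18.95952033996582, 29.976049423217773), 12.454410552978516)
  hook -0.1875 29 [-0.0003  0.0015] 0.2469
  hook -0.0625 37 [-0.0005  0.0029] 0.2481
  hook 0.0625 41 [-0.0005  0.0029] 0.247
  hook 0.1875 57 [-0.0005  0.0041] 0.2468
```

```bash
python3 -c "
from cell import arm
print(arm.sign_off())"
```

```text
the job is handed in; nothing more can be done
None
```

I've handed the job in: all four sets hang on hooks 1–4, the rate selector is at its far stop, and the lever is in the brass-pointer notch (about 0.78 rad). The last camera check confirmed this; I saw no bystander contact but didn't re-measure them, and no verdict came back.

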